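# Tighten a weld positioner's locking ring with a pin spanner

## Robot

A 7-joint arm with a two-finger parallel gripper is mounted at the origin on the work surface. World frame = base frame: x ahead of the robot, y to its left, z up, the work surface at z = 0. Lengths are in m, angles in rad, forces in N, time in s.
With the tool pointing down it reaches from about 0.425 to 0.875 m from the base axis. Payload 4.7 kg.
Tool frame: the origin (TCP) lies between the finger pads; the fingertips stand 14 mm ahead of it and the grasp point (between the pads) lies 5 mm behind it; z points along the fingers, y is the line along which they close (so a half turn about z gives the same grasp; the last joint's range is limited). The gripper opens to 87 mm and grips with 3 to 60 N. Pads are 19 mm wide; open, the fingers measure 117 mm over their backs; the gripper's body (75 mm by 190 mm) begins 51 mm behind the grasp point.
Start: joints at [-1.147, 0.321, -0.07, 1.45, 0.023, 1.371, -0.057], TCP at [0.259, 0.596, 0.237] pointing down, gripper open.
Joint ranges: [-2.86, 2.86], [-0.3, 2.09], [-1.38, 1.24], [0.06, 2.45], [-1.56, 4.7], [0.09, 2.05], [-2.69, 2.69]. Speed limits (rad/s): [2.57, 2.57, 3.14, 3.14, 3.14, 3.14, 3.14].

## Interface

Orientations are given as a rotation vector (axis times angle).
In Python, from bench import get_state, get_image, camera_params, close_job gives the robot as it stands. The module is installed in compiled form; this text tells all that it offers.
- The arm moves only by the tool arm_command, never from a script. Its argument "motion" is a list of rows, each a list of 5 numbers: the finger opening in mm, from 0 to 87, then the shift along the tool's x, y, z in mm, then the turn about the tool's z in degrees. In form: [[gripper, x, y, z, spin], ...]. A call has 1 to 5 rows; each row is the pose to reach, as a shift and turn from the pose commanded when the call began, along the tool's axes at that moment; what a row does not reach only later rows make up. A row lasts 1/12 s, in which the tool goes at most 41.7 mm and 7.16 degrees, less where a joint would pass 70% of its speed; a pose out of reach is approached as far as the arm can. A call with a gripper value outside its range is refused whole. The fingers move at their own pace and stop on an object; "newtons" is the grip in N (left out, the last holds). Time passes only in rows, so rows that repeat a pose let the fingers close. It gives the time, the measured TCP pose, the force, the opening and the grip force at its end, in the units of the state.
- get_state(): the state, without advancing time (a new reading comes with each control period).
- get_image(name): name is "side" or "top" or "wrist"; returns (picture, depth): 420x560x3 uint8, red, green, blue; 420x560 float32, m along the optical axis (not along the pixel's ray), 0 where there is no reading.
- camera_params(name): a dict with "intrinsics" (3x3 intrinsics, pixels), "extrinsics" (4x4, takes a point from camera to world coordinates). Camera axes: x right, y down, z forward; pixel columns grow to the right and rows downward; lengths in m; the calibration is good to about 2 mm. A picture is of the moment at which its call begins: read the wrist's pose just before it. camera_params takes no time and is no camera call; for the wrist camera it gives the pose at the moment of the call.
- close_job(): hands the job in; it is judged then, once.
The state is a dict: "time": time; "joint_positions": joint angles; "qd": joint speeds; "joint_torque": joint torques, N m; "position": TCP position; "tool_rot": TCP orientation; "ft_force": force on the tool from outside, world axes, zero at the start; "torque": the same for the moment, N m; "grip_width": opening from 0.0 (shut) to 1.0 (fully open); "grip_force": force on a finger pad.
Only numpy, scipy, OpenCV 4.12 (cv2) and the standard library are available. Lean on these libraries where they do the work, as an engineer would, in place of code of your own. Each camera call takes 0.05 s, during which the arm holds its last target. There are 200 camera calls.

## Task

Take the two-pin spanner off its wooden block, push both its pins well into the two holes of the locking ring on the tilted faceplate, and with it turn the ring clockwise (seen facing the ring) until the ring's ear comes right up against the stop. Then put the spanner back as it was, standing astride its wooden block, and let go. Do not turn the ring with the fingers, and leave the other things on the bench where they lie.

Things in the scene. Friction and masses are not known exactly. Their poses are not given: they have to be found in the camera images.
- spanner_grip (a point): Middle of the black flat handle, 36 (x) x 16 (y) x 60 (z) mm, of the loose upright pin spanner (0.28 kg). Under it a neck, then a steel head bar 84 x 34 x 10 mm, then two pins. This point is 53 mm above the head bar's underside (handle: 23 to 83 mm above it). x runs along the line of the pins, z up the handle away from them; a half turn about z gives the same spanner.
- spanner_pin_a (a point): Root of one pin, at the underside of the head bar, 30 mm from the spanner's middle along +x. Each pin is 8 mm in diameter with a tapered tip and stands out 11 mm below (-z) this point.
- spanner_pin_b (a point): Root of the other pin, the same, 30 mm from the middle along -x.
- ring_face (a point): Centre of the upper face of the steel locking ring (88 mm outside, 36 mm bore, 12 mm thick) on the 160 mm leaning faceplate of a fixed weld positioner. z, the ring's axis, points out of it, 30 degrees from vertical; x runs through hole a and turns with the ring. An ear (13 mm wide) stands out 15 mm from its rim; a stop block as high as the ring stands on the faceplate 47 to 65 mm from the axis.
- ring_hole_a (a point): Centre of the mouth of one ring hole, 30 mm from the ring's axis along +x: 12 mm in diameter, 12 mm deep, straight along the ring's axis.
- ring_hole_b (a point): Centre of the mouth of the other hole, the same, along -x.
- ring (a joint): Angle of the ring in rad, growing clockwise as seen facing the ring (a negative turn about ring_face's z). 1.5 is hard against the stop; it starts somewhere between 0.3 and 0.75. Stiff: about 0.35 N m to turn, and it stays where it is left.
- saddle_top (a point): Centre of the top of the fixed wooden block the spanner stands on: 36 (x) x 70 mm (y), 36 mm above the bench, on a steel foot 120 x 90 x 8 mm. The head bar rests on the top, its pins hanging down either side in x with 8 mm play each way; the spanner's x lies along the block's x (either way round), the handle's middle 53 mm above this point.
- hammer_mid (a point): Bystander, not to be disturbed: loose hammer, wooden handle, lying flat; point at about the middle of it.
- wrench_mid (a point): Bystander, not to be disturbed: loose flat open-ended wrench, 170 mm, lying flat; point at about the middle of it.
- brush_mid (a point): Bystander, not to be disturbed: loose wooden-handled brush, 190 mm, lying flat; point at about the middle of it.
- spray_mid (a point): Bystander, not to be disturbed: loose plain metal can, 66 mm across, 150 mm tall, standing; point at about the middle of it.
- gusset_mid (a point): Bystander, not to be disturbed: loose triangular aluminium plate, 160 x 120 x 5 mm, lying flat; point at about the middle of it.
- angle_mid (a point): Bystander, not to be disturbed: loose offcut of steel angle, 160 x 40 x 40 mm; point at about the middle of it.
- clamp_mid (a point): Bystander, not to be disturbed: loose grey C-clamp, about 180 mm long, lying flat; point at about the middle of it.
Not all that is in view belongs to the job. Leave any green look-alike of the part that bears spanner_grip alone.

How it is judged:
By the outcome, as a careful person would: the job done as asked, in the order asked, and still so for the second after the job is handed in, with the robot touching nothing.
It also fails if it takes over 54 s, if anything falls off the work surface, if the arm or the gripper's body presses on something with over 40 N, if the wrist force passes 120 N, or if a joint passes its speed limit or range.

## Working session

There is one attempt and no reset: what is moved stays moved. The work goes in short steps, Python scripts to look and compute and a tool call to move; the robot and the scene stay as the last step left them, time stands still between calls to the robot, and variables do not carry over. Pictures are saved under pics/ and viewed, at most 10 in all, crops included, and the job is handed in when it is done.

Besides the shell and the picture viewer there is one more tool, called after "Request:" as a command line: name --pt "numbers of a row" for each row, then --argument value for the rest. arm_command: Moves the arm, as the interface text tells. Its arguments: {"type":"object","properties":{"motion":{"type":"array"},"newtons":{"type":"number"}},"required":["motion"]}

```bash
mkdir -p pics
cat > h.py <<'E'
import numpy as np, cv2
from scipy.spatial.transform import Rotation as R
from bench import *
def snap(n,f=None):
    p=camera_params(n); im,d=get_image(n)
    np.savez(f'{f or n}.npz',im=im,d=d,K=p['intrinsics'],E=p['extrinsics'])
    return im,d
def cloud(f):
    z=np.load(f+'.npz'); d=z['d']; K=z['K']; v,u=np.indices(d.shape)
    P=np.stack([(u-K[0,2])/K[0,0]*d,(v-K[1,2])/K[1,1]*d,d,np.ones_like(d)],-1)@z['E'].T
    P=P[...,:3]; P[d==0]=np.nan
    return P
def save(im,name,s=1): cv2.imwrite('pics/'+name,cv2.resize(im[...,::-1],None,fx=s,fy=s,interpolation=cv2.INTER_CUBIC))
E
python3 - <<'E'
from h import *
a,_=snap('top');b,_=snap('side')
save(a,'top.png',1.42);save(b,'side.png',1.42)
for n in('top','side'):print(camera_params(n))
print(get_state())
E
```

```text
{'intrinsics': array([[469.98907028,   0.        , 278.45136844],
       [  0.        , 469.98907028, 219.19676282],
       [  0.        ,   0.        ,   1.        ]]), 'extrinsics': array([[-0.00249165, -0.98948943,  0.14458378,  0.38898592],
       [-0.99999261,  0.00288896,  0.00253804,  0.01497314],
       [-0.00292906, -0.14457639, -0.98948931,  1.19393595],
       [ 0.        ,  0.        ,  0.        ,  1.        ]])}
{'intrinsics': array([[409.15838142,   0.        , 279.23502502],
       [  0.        , 409.15838142, 204.07956306],
       [  0.        ,   0.        ,   1.        ]]), 'extrinsics': array([[ 0.99870677, -0.04192217,  0.0287633 ,  0.51044804],
       [-0.04969731, -0.68566735,  0.72621654, -0.71330061],
       [-0.01072252, -0.72670683, -0.68686404,  0.77380914],
       [ 0.        ,  0.        ,  0.        ,  1.        ]])}
{'time': 0.1, 'joint_positions': array([-1.14689224,  0.32170608, -0.07009081,  1.45153296,  0.02265455,
        1.37080976, -0.05689302]), 'qd': array([ 0.0018241 , -0.00236354, -0.00127942, -0.00250115,  0.0020027 ,
       -0.00111868, -0.00026984]), 'joint_torque': array([-2.14745492e-04, -4.92576313e+01, -4.05812413e-01, -3.13398206e+01,
       -6.40789862e-02,  3.94539919e-02,  6.11350151e-05]), 'position': array([0.25885121, 0.59572793, 0.23560879]), 'tool_rot': array([-6.39105062e-01, -3.07569616e+00,  2.60490078e-03]), 'ft_force': array([0.30995419, 0.0128011 , 0.4491567 ]), 'torque': array([ 0.00605228, -0.00317157, -0.00300097]), 'grip_force': 0.0, 'grip_width': 1.004659514584456}
```

View pics/top.png

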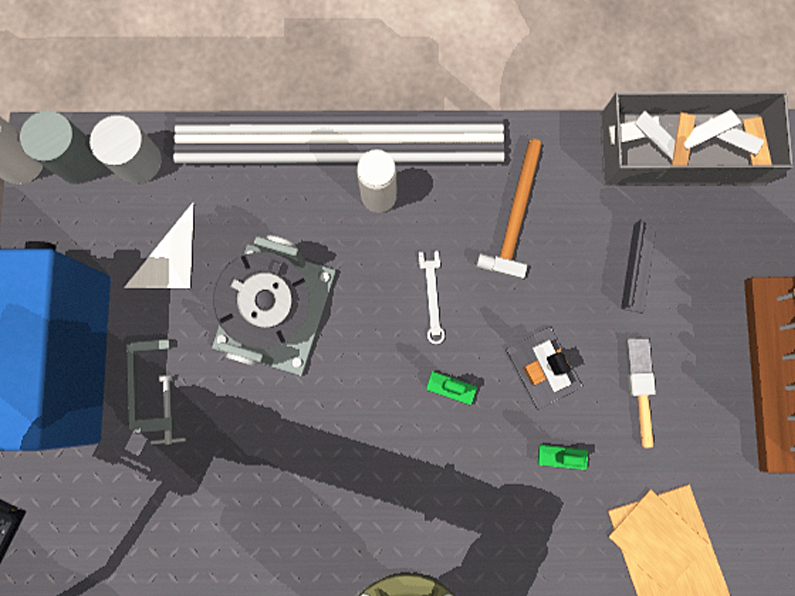

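View pics/side.png

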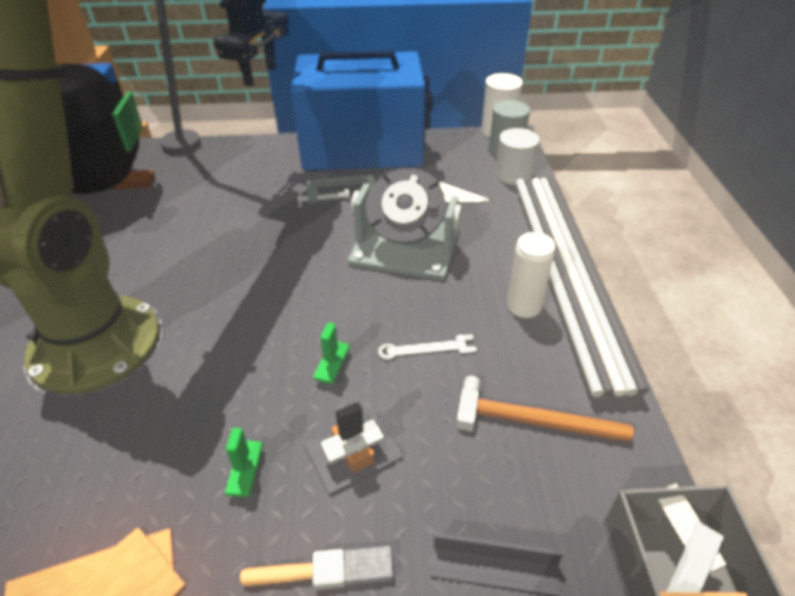

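Top view: spanner at (557,362) on its block, ring at (265,300), with green look-alikes at (452,387) and (563,457). I'll measure both with the depth data.

Run:
```python
from h import *
for f,(cu,cv) in (('top',(390,256)),('side',(247,303))):
    P=cloud(f); im=np.load(f+'.npz')['im'].astype(int); 
    q=np.zeros(P.shape[:2],bool); q[cv-40:cv+40,cu-45:cu+45]=1
    z=P[...,2]
    h=q&(z>.09)&(z<.13)&(im.max(-1)<90)
    bar=q&(z>.035)&(z<.056)&(im.min(-1)>110)
    foot=q&(z>.004)&(z<.014)
    for n,m in (('handle',h),('bar',bar),('foot',foot)):
        p=P[m]; r=cv2.minAreaRect(p[:,:2].astype(np.float32)*1000) if len(p)>3 else None
        print(f,n,len(p),p.mean(0).round(4),r, np.percentile(p[:,2],[5,50,95]).round(3))
for f,(cu,cv),rad in (('top',(187,211),22),('side',(285,142),18)):
    P=cloud(f); im=np.load(f+'.npz')['im'].astype(int)
    v,u=np.indices(P.shape[:2]); m=(np.hypot(u-cu,v-cv)<rad)&(im.min(-1)>130)&~np.isnan(P[...,0])
    p=P[m]
    for _ in range(4):
        c=p.mean(0); n=np.linalg.svd(p-c,full_matrices=False)[2][2]; n*=np.sign(n[2]); p=p[abs((p-c)@n)<.004]
    print(f,'ring',len(p),c,n,np.degrees(np.arccos(n[2])))
a=np.load('top.npz')['im'];b=np.load('side.npz')['im']
A=cv2.resize(a[165:265,140:240],(500,500),interpolation=cv2.INTER_CUBIC)
cv2.imwrite('pics/ring1.png',A[...,::-1])
```

```text
top handle 141 [ 0.4614 -0.2475  0.113 ] ((461.5090637207031, -249.1458282470703), (35.6258544921875, 15.82854175567627), 23.43657112121582) [0.093 0.116 0.12 ]
top bar 343 [ 0.4608 -0.247   0.045 ] ((461.7243347167969, -249.88218688964844), (83.23922729492188, 34.40078353881836), 24.745193481445312) [0.041 0.045 0.048]
top foot 944 [ 0.4611 -0.2388  0.0072] ((470.4771423339844, -262.48626708984375), (223.03854370117188, 199.56201171875), 89.85189056396484) [0.004 0.007 0.011]
side handle 243 [ 0.4615 -0.2567  0.1099] ((460.5288391113281, -253.43243408203125), (33.14198684692383, 16.721555709838867), 28.5048885345459) [0.093 0.114 0.119]
side bar 542 [ 0.4607 -0.2568  0.045 ] ((459.2377624511719, -248.08094787597656), (83.5419692993164, 45.113494873046875), 24.879058837890625) [0.04  0.045 0.048]
side foot 1156 [ 0.4606 -0.2582  0.0075] ((438.7535095214844, -201.88772583007812), (120.70673370361328, 191.6610870361328), 26.493927001953125) [0.005 0.007 0.01 ]
top ring 849 [0.56531352 0.23234846 0.12029574] [-0.1441356  -0.4773214   0.86682709] 29.908005110083632
side ring 487 [0.56788169 0.22342984 0.11573119] [-0.1543491  -0.45623073  0.87637314] 28.792095251660886
```

View pics/ring1.png

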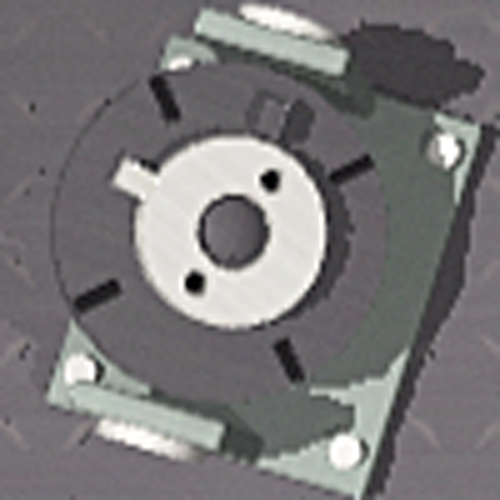

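The crop shows the ear at (130,175), the stop at (265,115), holes at (271,180) and (195,283), and the bore at (234,232). The tool can't tilt, so the spanner will have to pivot in the grip. I'll work out the ring geometry and the move to the spanner.

```bash
cat >> h.py <<'E'
def ray_plane(f,uv,c,n):
    z=np.load(f+'.npz');K=z['K'];E=z['E']
    d=E[:3,:3]@np.linalg.inv(K)@np.array([uv[0],uv[1],1.]);o=E[:3,3]
    return o+d*((c-o)@n)/(d@n)
def toolmove(goal,yaw_y=None):
    """mm shift in tool axes to goal (TCP, world) and spin (deg) bringing tool y to world azimuth yaw_y (mod 180)"""
    s=get_state();Rm=R.from_rotvec(s['tool_rot']).as_matrix()
    t=Rm.T@(np.array(goal)-s['position'])*1000
    sp=None
    if yaw_y is not None:
        w=np.array([np.cos(yaw_y),np.sin(yaw_y),0]);l=Rm.T@w
        sp=np.degrees(np.arctan2(-l[0],l[1])); sp=(sp+90)%180-90
    return t.round(1),sp
E
python3 - <<'E'
from h import *
c=np.array([0.56531352,0.23234846,0.12029574]);n=np.array([-0.1441356,-0.4773214,0.86682709])
A,B,O,ear,stop=[ray_plane('top',(140+(x+.5)/5-.5,165+(y+.5)/5-.5),c,n) for x,y in((271,180),(195,283),(234,232),(130,175),(265,115))]
print(A,B,(A+B)/2,O,np.linalg.norm(A-B))
st=np.cross(n,[0,0,1]);st/=np.linalg.norm(st);dn=np.cross(st,n)*1; dn*=-np.sign(dn[2])
m=(A+B)/2
for k,p in(('A',A),('ear',ear),('stop',stop)):
    v=p-m;print(k,np.degrees(np.arctan2(v@dn,v@st)),np.linalg.norm(v))
print('strike',st,'downslope',dn, 'cw positive?',np.dot(np.cross(st,dn),-n))
print(toolmove([.4612,-.249,.16],np.radians(24.7)), get_state()['joint_positions'])
E
```

```text
[0.59106714 0.21524482 0.11515986] [0.54125911 0.24733847 0.12455029] [0.56616313 0.23129164 0.11985507] [0.5657824  0.23099549 0.11962869] 0.05999185231423012
A 161.70376131387033 0.029995926157115004
ear -98.89613395756042 0.05436525380801401
stop -176.85986810576532 0.056253540976726336
strike [-0.9573063   0.28907549  0.        ] downslope [-0.25057847 -0.82981904 -0.49860885] cw positive? -0.9999999940431881
(array([-522.1, -694.1,   76.8]), np.float64(41.82292009801901)) [-1.14689224  0.32170608 -0.07009081  1.45153296  0.02265455  1.37080976
 -0.05689302]
```

Run:
```python
from h import *
print(R.from_rotvec(get_state()['tool_rot']).as_matrix().round(3))
for f in('top','side'):
    P=cloud(f).reshape(-1,3)
    for y0 in np.arange(-.4,.8,.1):
        print(f,round(y0,1),[ (lambda q: round(float(np.max(q)),2) if len(q) else None)(P[(P[:,0]>x0)&(P[:,0]<x0+.1)&(P[:,1]>y0)&(P[:,1]<y0+.1)&(P[:,2]<.6),2]) for x0 in np.arange(.1,.8,.1)])
for g in ([.35,.36,.3],[.48,.1,.3],[.461,-.249,.16]): print(toolmove(g))
```

```text
[[-0.917  0.398 -0.001]
 [ 0.398  0.917 -0.002]
 [-0.    -0.002 -1.   ]]
top -0.4 [0.01, 0.02, 0.02, 0.02, 0.04, 0.04, 0.09]
top -0.3 [0.01, 0.09, 0.1, 0.12, 0.05, 0.03, 0.03]
top -0.2 [0.01, 0.01, 0.02, 0.03, 0.01, 0.03, 0.03]
top -0.1 [0.02, 0.01, 0.01, 0.1, 0.01, 0.01, 0.01]
top -0.0 [0.02, 0.01, 0.01, 0.01, 0.01, 0.01, 0.15]
top 0.1 [0.01, 0.01, 0.01, 0.03, 0.11, 0.12, 0.01]
top 0.2 [0.01, 0.01, 0.01, 0.12, 0.15, 0.15, 0.01]
top 0.3 [0.01, 0.01, 0.01, 0.12, 0.15, 0.01, 0.01]
top 0.4 [0.01, 0.33, 0.02, 0.03, 0.02, 0.01, 0.01]
top 0.5 [0.3, 0.34, 0.22, 0.22, 0.23, 0.22, 0.01]
top 0.6 [0.01, 0.01, 0.01, 0.21, 0.22, 0.22, 0.01]
top 0.7 [None, 0.0, 0.0, None, None, 0.01, 0.01]
top 0.8 [None, None, None, None, None, None, None]
side -0.4 [0.01, 0.02, 0.02, 0.02, 0.04, 0.04, 0.09]
side -0.3 [0.0, 0.09, 0.1, 0.12, 0.05, 0.03, 0.03]
side -0.2 [0.01, 0.01, 0.02, 0.08, 0.01, 0.03, 0.03]
side -0.1 [0.02, 0.0, 0.0, 0.1, 0.01, 0.01, 0.0]
side -0.0 [0.55, 0.0, 0.0, 0.0, 0.0, 0.0, 0.15]
side 0.1 [0.54, 0.0, 0.0, 0.02, 0.11, 0.12, 0.0]
side 0.2 [0.0, 0.0, 0.0, 0.12, 0.15, 0.15, 0.0]
side 0.3 [0.0, 0.0, 0.01, 0.11, 0.15, 0.01, 0.01]
side 0.4 [0.0, 0.33, 0.02, 0.02, 0.02, 0.01, 0.01]
side 0.5 [0.33, 0.4, 0.22, 0.22, 0.22, 0.22, 0.0]
side 0.6 [0.0, 0.38, 0.33, 0.26, 0.26, 0.22, 0.0]
side 0.7 [0.0, 0.0, 0.22, None, 0.22, 0.22, 0.0]
side 0.8 [None, None, None, None, None, None, None]
(array([-177.5, -180. ,  -64.1]), None)
(array([-400.3, -366.7,  -63.7]), None)
(array([-521.9, -694.1,   76.8]), None)
```

Request:
arm_command --pt "87 0 0 -40 0" --pt "87 -27 -27 -55 0" --pt "87 -56 -56 -64 0" --pt "87 -85 -85 -64 0" --pt "87 -114 -114 -64 0"

```text
time: 0.52
position: [0.3186, 0.4447, 0.301]
tool_rot: [0.638, 3.076, 0.001]
ft_force: [0.6, -1.3, 0.3]
grip_width: 0.996
grip_force: 0.0
```

Request:
arm_command --pt "87 -29 -30 0 0" --pt "87 -61 -58 0 0" --pt "87 -93 -85 0 0" --pt "87 -125 -112 0 0" --pt "87 -157 -139 0 0"

```text
time: 0.93
position: [0.4064, 0.2554, 0.3003]
tool_rot: [-0.639, -3.076, -0.0]
ft_force: [0.8, 0.6, 0.7]
grip_width: 1.002
grip_force: 0.0
```

Request:
arm_command --pt "87 -32 -27 0 0" --pt "87 -64 -54 0 0" --pt "87 -96 -81 0 0" --pt "87 -127 -112 0 0" --pt "87 -142 -150 0 0"

```text
time: 1.35
position: [0.4781, 0.0632, 0.3]
tool_rot: [0.64, 3.075, -0.001]
ft_force: [0.1, -0.3, -0.1]
grip_width: 1.003
grip_force: 0.0
```

Request:
arm_command --pt "87 -14 -38 0 0" --pt "87 -28 -77 0 0" --pt "87 -43 -115 0 0" --pt "87 -57 -154 0 0" --pt "87 -72 -192 10 0"

```text
time: 1.77
position: [0.4662, -0.1416, 0.292]
tool_rot: [0.639, 3.073, 0.002]
ft_force: [0.7, -0.5, 0.5]
grip_width: 0.997
grip_force: 0.0
```

Request:
arm_command --pt "87 -14 -38 20 7" --pt "87 -28 -77 40 14" --pt "87 -36 -98 60 21" --pt "87 -36 -98 70 28" --pt "87 -36 -98 80 35"

```text
time: 2.18
position: [0.4584, -0.2458, 0.2091]
tool_rot: [-1.549, -2.731, 0.002]
ft_force: [0.7, 0.4, 0.4]
grip_width: 0.999
grip_force: 0.0
```

Run:
```python
from h import *
s=get_state();print(s['time'],s['position'],s['joint_positions'].round(2))
a,_=snap('wrist','w1')
P=cloud('w1');im=a.astype(int);z=P[...,2]
q=(abs(P[...,0]-.461)<.07)&(abs(P[...,1]+.249)<.07)
for n,m in(('h',q&(z>.105)&(z<.13)&(im.max(-1)<100)),('bar',q&(z>.038)&(z<.054)&(im.min(-1)>110))):
    p=P[m];print(n,len(p),cv2.minAreaRect(p[:,:2].astype(np.float32)*1000),np.median(p[:,2]) if len(p) else 0)
print(toolmove([.4615,-.2495,.091],np.radians(24.7)))
save(a,'w1.png')
```

```text
2.1833 [ 0.45836519 -0.24584214  0.20911566] [-0.32  0.06  0.8   1.83 -0.04  1.27  1.03]
h 1162 ((459.88006591796875, -252.44094848632812), (35.7989501953125, 16.508506774902344), 24.694866180419922) 0.11919373851664364
bar 2394 ((455.50018310546875, -242.8611297607422), (84.10126495361328, 55.09623336791992), 24.43181037902832) 0.04670734442533789
(array([ -6.8,   0.5, 116.5]), np.float64(6.005325789072231))
```

Request:
arm_command --pt "87 -7.5 -1 10 6" --pt "87 -7.5 -1 50 6" --pt "87 -7.5 -1 90 6" --pt "87 -7.5 -1 116 6" --pt "87 -7.5 -1 116 6"

```text
time: 2.65
position: [0.4594, -0.248, 0.0896]
tool_rot: [-1.667, -2.652, 0.005]
ft_force: [-0.1, 0.8, -0.0]
grip_width: 1.002
grip_force: 0.0
```

Request:
arm_command --pt "20 0 0 0 0" --pt "20 0 0 0 0" --pt "20 0 0 0 0" --pt "20 0 0 0 0" --pt "20 0 0 0 0" --newtons 25

```text
time: 3.07
position: [0.4643, -0.2507, 0.0962]
tool_rot: [1.674, 2.655, 0.002]
ft_force: [-0.1, 1.3, -0.9]
grip_width: 0.705
grip_force: 0.0
```

Request:
arm_command --pt "20 0 0 0 0" --pt "20 0 0 -10 0" --pt "20 0 0 -30 0" --pt "20 0 0 -60 0" --pt "20 0 0 -95 0"

```text
time: 3.48
position: [0.4619, -0.2502, 0.1902]
tool_rot: [-1.675, -2.655, 0.002]
ft_force: [0.5, 0.4, -0.2]
grip_width: 0.322
grip_force: 0.0
```

Run:
```python
from h import *
s=get_state();print(s['time'],s['position'],R.from_rotvec(s['tool_rot']).as_matrix().round(3),s['grip_force'],s['ft_force'],s['joint_positions'].round(2))
a,_=snap('side','s2')
save(a[160:320,170:330],'s2.png',3)
```

```text
3.4833 [ 0.46194957 -0.25015146  0.19023233] [[-0.43   0.903 -0.003]
 [ 0.903  0.43   0.   ]
 [ 0.002 -0.002 -1.   ]] 0.0 [ 0.53095475  0.38566184 -0.21975095] [-0.32  0.1   0.82  1.84 -0.07  1.23  0.96]
```

View pics/s2.png

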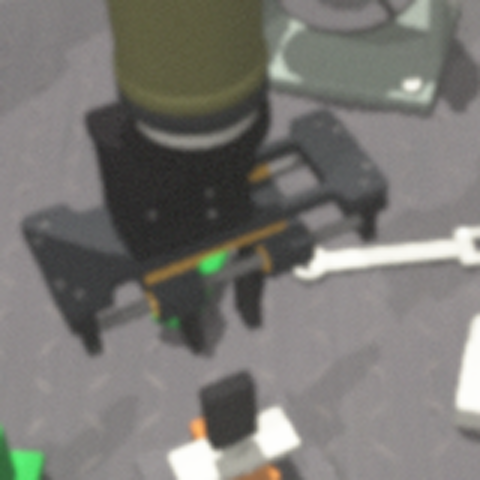

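The fingers hadn't closed before the lift, so the spanner is still standing on its block. I'll open, go back down and allow more closing time.

Request:
arm_command --pt "60 0 0 0 0" --pt "60 0 0 0 0" --pt "60 0 0 0 0" --pt "60 0 0 20 0" --pt "60 0 0 30 0"

```text
time: 3.95
position: [0.462, -0.2497, 0.1574]
tool_rot: [-1.674, -2.655, 0.001]
ft_force: [-0.3, 0.9, -1.3]
grip_width: 0.579
grip_force: 0.0
```

Request:
arm_command --pt "60 0 0 0 0" --pt "60 0 0 10 0" --pt "60 0 0 35 0" --pt "60 0 0 67 0" --pt "60 0 0 67 0"

```text
time: 4.37
position: [0.4596, -0.2486, 0.0876]
tool_rot: [-1.671, -2.65, 0.005]
ft_force: [-1.9, 1.3, -0.4]
grip_width: 0.688
grip_force: 0.0
```

Request:
arm_command --pt "20 0 0 0 0" --pt "20 0 0 0 0" --pt "20 0 0 0 0" --pt "20 0 0 0 0" --pt "20 0 0 0 0" --newtons 25

```text
time: 4.78
position: [0.4637, -0.251, 0.094]
tool_rot: [1.675, 2.656, 0.001]
ft_force: [-1.5, 1.5, 6.4]
grip_width: 0.411
grip_force: 24.9
```

Request:
arm_command --pt "20 0 0 0 0" --pt "20 0 0 0 0" --pt "20 0 0 0 0"

```text
time: 5.03
position: [0.4637, -0.251, 0.094]
tool_rot: [1.675, 2.656, 0.001]
ft_force: [-2.0, -0.3, 5.9]
grip_width: 0.409
grip_force: 24.9
```

Gripped. I'll lift the spanner, then tilt it in the grip by 30° by pressing its head bar sideways against the fixed wooden block.

Request:
arm_command --pt "20 0 0 -15 0" --pt "20 0 0 -32 0" --pt "20 30 0 -32 0" --pt "20 58 0 -32 0" --pt "20 58 0 -10 0"

```text
time: 5.45
position: [0.4396, -0.1935, 0.1056]
tool_rot: [1.669, 2.658, 0.014]
ft_force: [1.0, 0.6, -3.5]
grip_width: 0.41
grip_force: 25.0
```

Request:
arm_command --pt "20 0 0 15 0" --pt "20 0 0 21 0" --pt "20 -6 0 21 0" --pt "20 -14 0 21 0" --pt "20 -21 0 21 0"

```text
time: 5.87
position: [0.4457, -0.2154, 0.0814]
tool_rot: [-1.672, -2.652, -0.002]
ft_force: [-5.1, 5.5, 0.0]
grip_width: 0.414
grip_force: 25.0
```

Request:
arm_command --pt "20 -7 0 0 0" --pt "20 -14 0 0 0" --pt "20 -14 0 0 0"

```text
time: 6.12
position: [0.452, -0.2288, 0.0809]
tool_rot: [-1.674, -2.652, -0.001]
ft_force: [-3.0, 5.4, -3.7]
grip_width: 0.407
grip_force: 25.0
```

Run:
```python
from h import *
s=get_state();print(s['time'],s['position'],s['grip_force'],s['grip_width'],s['ft_force'])
a,_=snap('side','s3')
save(a[190:350,170:330],'s3.png',3)
```

```text
6.1167 [ 0.45199909 -0.22875783  0.0809068 ] 24.998370779212564 0.407479948822612 [-3.0094353   5.40332879 -3.67082398]
```

View pics/s3.png

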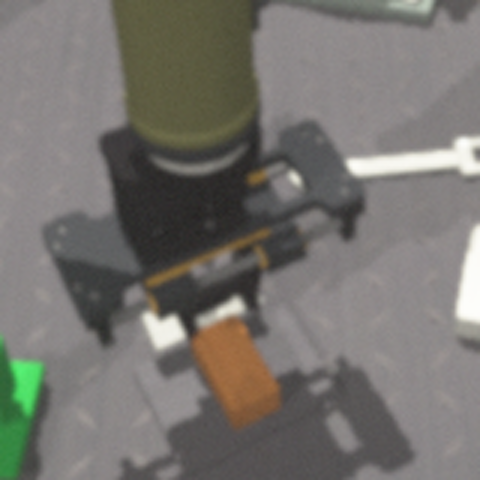

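Request:
arm_command --pt "20 0 0 -10 0" --pt "20 10 0 -40 0" --pt "20 20 0 -80 0" --pt "20 20 0 -120 0" --pt "20 20 0 -155 0"

```text
time: 6.58
position: [0.4453, -0.2132, 0.2409]
tool_rot: [1.675, 2.652, 0.002]
ft_force: [1.0, -0.2, -2.5]
grip_width: 0.412
grip_force: 25.0
```

Request:
arm_command --pt "20 0 0 -20 7" --pt "20 0 0 -40 14" --pt "20 0 0 -40 14"

```text
time: 6.83
position: [0.4474, -0.2142, 0.2827]
tool_rot: [1.988, 2.42, 0.008]
ft_force: [1.1, -0.7, -2.7]
grip_width: 0.411
grip_force: 25.0
```

```bash
cat >> h.py <<'E'
def planes(f,box,bright,minpts=60):
    P=cloud(f);im=np.load(f+'.npz')['im'].astype(int)
    m=np.all((P>box[0])&(P<box[1]),-1)&((im.min(-1)>110) if bright else (im.max(-1)<100))
    return P[m]
E
python3 - <<'E'
from h import *
s=get_state();print(s['time'],s['position'],s['grip_force'],s['grip_width'],s['ft_force']);Rm=R.from_rotvec(s['tool_rot']).as_matrix();t=s['position']
print(Rm.round(3))
for f in('side','top'):
    snap(f,f+'4');p=planes(f+'4',[t-[.07,.07,.09],t+[.07,.07,-.03]],True)
    l=(p-t)@Rm*1000
    print(f,len(l),l.mean(0).round(1),l.min(0).round(1),l.max(0).round(1))
    # section: fit planes by ransac
    best=None;rng=np.random.default_rng(0)
    for k in range(2):
        bi=[]
        for _ in range(400):
            q=l[rng.choice(len(l),3,replace=False)];n=np.cross(q[1]-q[0],q[2]-q[0]);n/=np.linalg.norm(n)+1e-9
            i=np.where(abs((l-q[0])@n)<1.5)[0]
            if len(i)>len(bi):bi=i
        c=l[bi].mean(0);n=np.linalg.svd(l[bi]-c,full_matrices=False)[2][2];print(len(bi),c.round(1),n.round(3));l=np.delete(l,bi,0)
        if len(l)<50:break
im=np.load('side4.npz');E=im['E'];K=im['K'];c=K@(E[:3,:3].T@(t-[0,0,.03]-E[:3,3]));u,v=(c[:2]/c[2]).astype(int);print(u,v)
save(im['im'][max(v-70,0):v+70,u-70:u+70],'s4.png',4)
E
```

```text
6.8333 [ 0.44742064 -0.21418322  0.28265534] 24.99502638587728 0.41097867704311525 [ 1.05757476 -0.69165185 -2.65449002]
[[-0.194  0.981  0.011]
 [ 0.981  0.194 -0.002]
 [-0.004  0.01  -1.   ]]
side 500 [23.1 -3.2 45.8] [ 13.2 -42.4  30.2] [44.5 41.4 59.2]
340 [24.1 -3.1 45.2] [ 0.461 -0.004  0.887]
68 [22.3 -1.4 47.7] [ 0.607 -0.018  0.794]
top 558 [36.  -1.5 43.3] [ 16.4 -42.9  30.1] [50.1 40.5 57. ]
345 [34.1 -2.4 44. ] [-0.477  0.007 -0.879]
82 [44.9 -2.5 40.8] [-0.497  0.019  0.867]
232 226
```

View pics/s4.png

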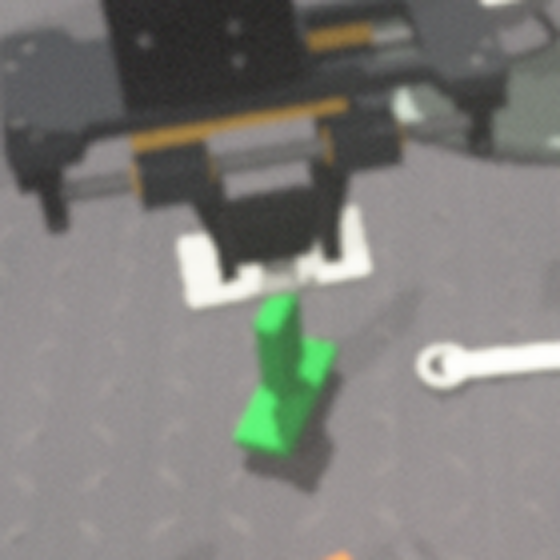

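The spanner is tilted 28° in the grip, as wanted. Next I'll compute the approach to the ring.

```bash
cat > tgt.py <<'E'
from h import *
A=np.array([.59106714,.21524482,.11515986]);B=np.array([.54125911,.24733847,.12455029]);n=np.array([-0.1441356,-0.4773214,0.86682709])
psi=np.arctan2(*(A-B)[1::-1])
y=np.array([np.cos(psi),np.sin(psi),0]);z=np.array([0,0,-1.]);x=np.cross(y,z);W=np.stack([x,y,z],1)
zs=np.array([-.47,0,-.88]);zs/=np.linalg.norm(zs)
root=np.array([34.2,-.8,52.3])/1000   # bar underside centre in tool frame
def tcp(lift,zs=zs,root=root):
    mid=root+[0,-.03,0]-.0055*zs
    return B-.0035*n+lift*n-W@mid
if __name__=='__main__':
    print('x_tool',x,'psi',np.degrees(psi),'n in tool',W.T@n)
    for L in(.03,0):
        t=tcp(L);print(L,t)
        for nm,H,s in(('A',A,.03),('B',B,-.03)):
            tip=t+W@(root+[0,s,0]-.011*zs);d=tip-H;print(nm,'height',d@n*1e3,'lat tool',(W.T@(d-(d@n)*n)*1e3).round(1))
    print(toolmove(tcp(.05),psi))
E
python3 tgt.py
```

```text
x_tool [0.5416434  0.84060837 0.        ] psi -32.79558243956517 n in tool [-0.47931046  0.13737639 -0.86682709]
0.03 [0.5434026  0.18707993 0.20467262]
A height 29.295310144434225 lat tool [ 3.9  0.4 -2.1]
B height 21.052723012304895 lat tool [-0.   0.7  0.1]
0 [0.54772667 0.20139957 0.17866781]
A height -0.7046896768614008 lat tool [ 3.9  0.4 -2.1]
B height -8.947276808990717 lat tool [-0.   0.7  0.1]
(array([363.4, 171.8,  55.8]), np.float64(44.40676977681974))
```

```bash
sed -i 's/^psi=.*/psi=np.arctan2(*(A-B)[1::-1])-np.radians(4.2)/' tgt.py; python3 tgt.py
```

```text
x_tool [0.60175345 0.79868191 0.        ] psi -36.995582439565176 n in tool [-0.46796206  0.1721113  -0.86682709]
0.03 [0.53989975 0.18677106 0.20467262]
A height 31.4088093249611 lat tool [ 0.5  0.1 -0.3]
B height 21.082127805412355 lat tool [0.1 0.9 0.2]
0 [0.54422382 0.20109071 0.17866781]
A height 1.4088095036654886 lat tool [ 0.5  0.1 -0.3]
B height -8.917872015883246 lat tool [0.1 0.9 0.2]
(array([363.8, 168.3,  55.8]), np.float64(48.60678856218203))
```

Request:
arm_command --pt "20 36 17 0 0" --pt "20 72 34 0 0" --pt "20 108 51 0 0" --pt "20 144 68 0 0" --pt "20 180 85 0 0"

```text
time: 7.35
position: [0.4915, -0.0171, 0.2751]
tool_rot: [-1.984, -2.434, 0.003]
ft_force: [0.6, -0.5, -2.3]
grip_width: 0.412
grip_force: 25.0
```

Request:
arm_command --pt "20 36 17 0 0" --pt "20 72 34 0 0" --pt "20 108 51 0 0" --pt "20 140 66 5 0" --pt "20 170 80 10 0"

```text
time: 7.77
position: [0.5363, 0.1662, 0.2648]
tool_rot: [-1.983, -2.436, 0.003]
ft_force: [1.6, 0.3, -2.4]
grip_width: 0.407
grip_force: 25.0
```

Request:
arm_command --pt "20 0 0 0 7" --pt "20 0 0 0 14" --pt "20 0 0 0 21" --pt "20 0 0 0 28" --pt "20 0 0 0 35"

```text
time: 8.18
position: [0.536, 0.1635, 0.2645]
tool_rot: [2.63, 1.718, -0.005]
ft_force: [-0.0, 0.3, -2.4]
grip_width: 0.411
grip_force: 25.0
```

Request:
arm_command --pt "20 0 0 0 7" --pt "20 0 0 0 13.6" --pt "20 0 0 0 13.6"

```text
time: 8.43
position: [0.536, 0.1634, 0.2647]
tool_rot: [2.813, 1.398, -0.005]
ft_force: [0.1, -0.7, -2.7]
grip_width: 0.412
grip_force: 25.0
```

Run:
```python
from tgt import *
s=get_state();print(s['time'],s['position'],s['joint_positions'].round(2),s['ft_force'])
print(toolmove(tcp(.03),psi))
w,_=snap('wrist','w5');sd,_=snap('side','s5');tp,_=snap('top','t5')
Q=s['position']-[0,0,.06]
def crop(f,k,r):
    z=np.load(f+'.npz');c=z['K']@(z['E'][:3,:3].T@(Q-z['E'][:3,3]));u,v=(c[:2]/c[2]).astype(int);print(f,u,v,max(u-r,0),max(v-r,0));return cv2.resize(z['im'][max(v-r,0):v+r,max(u-r,0):u+r],(k,k),interpolation=cv2.INTER_CUBIC)
o=np.hstack([crop('s5',400,50),crop('t5',400,50)])
cv2.imwrite('pics/m5.png',o[...,::-1]);save(w,'w5.png',1.4)
```

```text
8.4333 [0.5359851  0.1634097  0.26474612] [-0.77  0.12  0.47  1.65 -0.05  1.39 -0.94] [ 0.08910407 -0.71393947 -2.7182835 ]
(array([ 21.2, -10.9,  60. ]), np.float64(-0.15896203920171104))
s5 274 129 224 79
t5 209 218 159 168
```

View pics/w5.png

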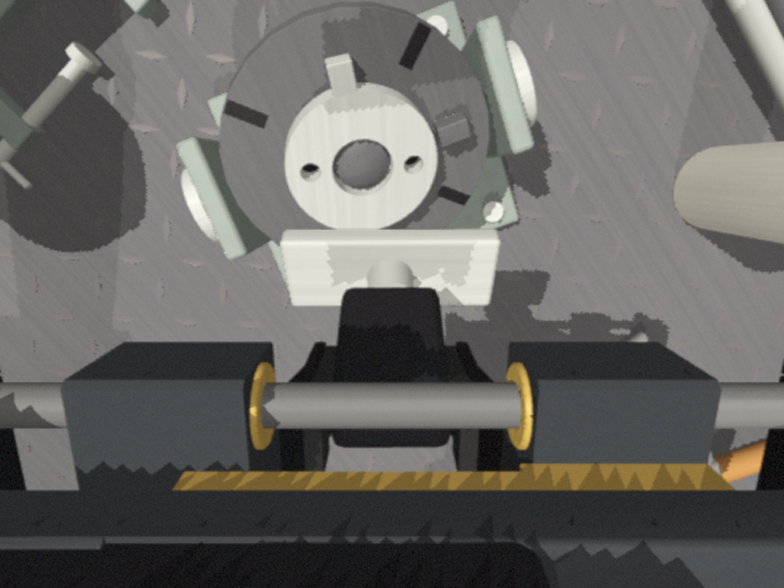

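View pics/m5.png

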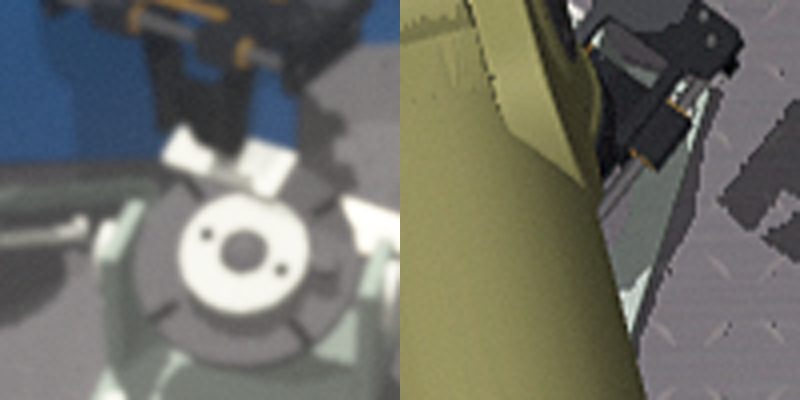

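The wrist view shows the bar at (283–499, 230–305), holes at (310,171) and (414,164), the ear at (340,75) and the stop at (452,128). I'll measure the bar and the holes together in this one frame.

Run:
```python
from tgt import *
s=get_state();Rm=R.from_rotvec(s['tool_rot']).as_matrix();t=s['position']
P=cloud('w5');im=np.load('w5.npz')['im'].astype(int);v,u=np.indices(im.shape[:2])
def fit(p):
    for th in(.004,.003,.002,.0015,.0015):
        c=p.mean(0);nn=np.linalg.svd(p-c,full_matrices=False)[2][2];p=p[abs((p-c)@nn)<th]
    return c,nn*np.sign(nn[2]),p
m=(np.hypot(u-258,v-114)<48)&(im.min(-1)>120)&(v<160)&~np.isnan(P[...,0])
c,nr,p=fit(P[m]);print('ring',len(p),c,nr, 'tool',Rm.T@nr)
for k,uv in(('B',(221.2,121.8)),('A',(295.5,116.9)),('bore',(258,117))):
    h=ray_plane('w5',uv,c,nr);print(k,h,'tool',(Rm.T@(h-t)*1e3).round(1))
m=(u>195)&(u<362)&(v>160)&(v<222)&(im.min(-1)>100)&~np.isnan(P[...,0])
l=(P[m]-t)@Rm*1e3
cb,nb,pb=fit(P[m]);lb=(pb-t)@Rm*1e3;nt=Rm.T@nb;print('bar',len(lb),'n',nt.round(3),'cen',lb.mean(0))
e=np.cross(nt,[0,1,0]);e/=np.linalg.norm(e)
w=lb@e;print('width extents',w.min(),w.max(),'e',e,'y',lb[:,1].min(),lb[:,1].max(),'d',(lb@nt).mean())
```

```text
ring 5630 [0.56672359 0.2317755  0.12355314] [-0.14701292 -0.47724159  0.86638771] tool [-0.47159805  0.16819109 -0.86562523]
B [0.53944218 0.24477304 0.12608346] tool [ 67.  -45.8 139.4]
A [0.58937617 0.21177792 0.11638145] tool [ 70.5  13.9 149.1]
bore [0.56498003 0.2300937  0.12233088] tool [ 70.6 -16.6 143.1]
bar 913 n [-0.973  0.048 -0.224] cen [30.65320203  0.1346485  49.18651715]
width extents -264.8257866217701 -26.04340824736935 e [ 0.22469765  0.         -0.97442853] y -100.7931652490202 98.83480782022689 d -40.86855730743071
```

Run:
```python
from tgt import *
s=get_state();Rm=R.from_rotvec(s['tool_rot']).as_matrix();t=s['position']
P=cloud('w5');im=np.load('w5.npz')['im'].astype(int);v,u=np.indices(im.shape[:2])
m=(u>195)&(u<362)&(v>155)&(v<222)&(im.min(-1)>90)&~np.isnan(P[...,0])
l=(P[m]-t)@Rm*1e3; l=l[(l[:,2]<75)&(abs(l[:,1])<46)]
print(len(l),np.percentile(l,[1,50,99],0).round(1))
nt=np.array([-.47,0,-.88]);d=l@nt;print(np.histogram(d,bins=np.arange(-70,-40,2)))
q=l[abs(d-np.median(d))<4]
for _ in range(5):
    c=q.mean(0);nn=np.linalg.svd(q-c,full_matrices=False)[2][2];nn*=-np.sign(nn[2]);q=l[abs((l-c)@nn)<1.5]
e=np.cross(nn,[0,1,0]);e/=np.linalg.norm(e)
print(len(q),nn,c,(q@nn).mean(),'w',np.percentile(q@e,[.5,99.5]),'e',e,'y',np.percentile(q[:,1],[.5,99.5]))
```

```text
7362 [[ 12.7 -41.3  26. ]
 [ 32.4  -0.6  38.9]
 [ 44.7  40.2  49.5]]
(array([   0,    0,    0,    0,    1,   63,  260,  327,  347, 1221, 4550,
         85,   66,   86]), array([-70, -68, -66, -64, -62, -60, -58, -56, -54, -52, -50, -48, -46,
       -44, -42]))
5585 [-0.45632348 -0.00132058 -0.88981298] [29.73278352 -0.58500982 40.40452016] -49.51946116913311 w [-12.04702996  21.1949731 ] e [ 0.88981375  0.         -0.45632388] y [-41.68033633  40.6233511 ]
```

Run:
```python
import numpy as np
from scipy.spatial.transform import Rotation as R
A=np.array([70.5,13.9,149.1]);B=np.array([67,-45.8,139.4]);n=np.array([-.4716,.168,-.8656]);zs=np.array([-.456,0,-.89]);root=np.array([31.2,-.5,50.9])
for sp in(-2,0,2,4):
    Q=R.from_euler('z',sp,degrees=True).as_matrix()
    t=B-3.5*n-Q@(root+[0,-30,0]-5.5*zs)
    out=[]
    for H,s in((A,30),(B,-30)):
        d=t+Q@(root+[0,s,0]-11*zs)-H;out.append((round(d@n,1),(d-(d@n)*n).round(1)))
    print(sp,t.round(1),'lift25',(t+25*n).round(1),out)
```

```text
-2 [ 36.  -14.7  86.6] lift25 [ 24.2 -10.5  65. ] [(np.float64(0.2), array([ 2.8, -0.4, -1.6])), (np.float64(-8.9), array([-0.1,  0.8,  0.2]))]
0 [ 34.9 -15.9  86.6] lift25 [ 23.2 -11.7  65. ] [(np.float64(1.2), array([ 1.2, -0.5, -0.8])), (np.float64(-8.9), array([-0. ,  0.9,  0.2]))]
2 [ 33.9 -17.1  86.6] lift25 [ 22.1 -12.9  65. ] [(np.float64(2.2), array([-0.4, -0.6,  0.1])), (np.float64(-8.9), array([-0. ,  1. ,  0.2]))]
4 [ 32.9 -18.3  86.6] lift25 [ 21.1 -14.1  65. ] [(np.float64(3.2), array([-2. , -0.8,  1. ])), (np.float64(-8.9), array([-0. ,  1.1,  0.2]))]
```

Request:
arm_command --pt "20 6 -3 20 1.5" --pt "20 14 -8 45 1.5" --pt "20 22.4 -12.5 65 1.5" --pt "20 22.4 -12.5 65 1.5"

```text
time: 8.92
position: [0.5368, 0.1911, 0.1967]
tool_rot: [-2.826, -1.371, 0.013]
ft_force: [-0.8, 0.9, -3.7]
grip_width: 0.408
grip_force: 25.0
```

Request:
arm_command --pt "20 2.8 -1 5.2 0" --pt "20 4.7 -1.7 8.7 0" --pt "20 6.6 -2.4 12.1 0" --pt "20 8 -2.9 14.7 0" --pt "20 8 -2.9 14.7 0"

```text
time: 9.33
position: [0.5429, 0.1979, 0.1872]
tool_rot: [-2.83, -1.363, -0.001]
ft_force: [0.3, -0.2, -2.6]
grip_width: 0.409
grip_force: 25.0
```

Run:
```python
from h import *
s=get_state();print(s['time'],s['position'],s['ft_force'],s['torque'])
w,_=snap('wrist','w6');sd,_=snap('side','s6')
o=np.hstack([cv2.resize(w[60:230,180:350],(400,400),interpolation=cv2.INTER_CUBIC),cv2.resize(sd[92:192,224:324],(400,400),interpolation=cv2.INTER_CUBIC)])
save(o,'m6.png')
```

```text
9.3333 [0.5429246  0.19788205 0.18717595] [ 0.29592612 -0.19625163 -2.57059353] [-0.15450254  0.16435149 -0.0110879 ]
```

View pics/m6.png

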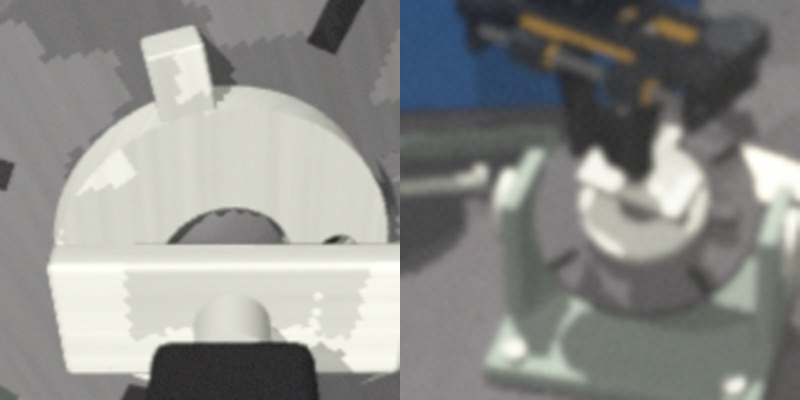

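No contact yet and the ring hasn't moved. Continuing along the hole axis slowly.

Request:
arm_command --pt "20 0.6 -0.4 2 0" --pt "20 1.2 -0.8 4 0" --pt "20 1.8 -1.2 6 0" --pt "20 2.5 -1.5 8.5 0" --pt "20 2.5 -1.5 8.5 0"

```text
time: 9.85
position: [0.5431, 0.2007, 0.1784]
tool_rot: [-2.831, -1.363, -0.0]
ft_force: [0.5, -0.6, -1.9]
grip_width: 0.412
grip_force: 25.0
```

```bash
cat > rel.py <<'E'
from h import *
# pose relative to the w5 tool frame (mm), with bar/ring geometry measured there
s=get_state();Q0=R.from_rotvec([2.813,1.398,-.005]).as_matrix();t0=np.array([.53599,.16341,.26475])
Rm=R.from_rotvec(s['tool_rot']).as_matrix();d=Q0.T@(s['position']-t0)*1e3
print(s['time'],'rel',d.round(1),'yaw',np.degrees(R.from_matrix(Q0.T@Rm).as_rotvec()).round(1),'F tool',(Rm.T@s['ft_force']).round(1),'M',(Rm.T@s['torque']).round(2),s['grip_width']*87,s['grip_force'])
def barfit(f,pr=True):
    P=cloud(f);im=np.load(f+'.npz')['im'].astype(int);v,u=np.indices(im.shape[:2])
    t=s['position'];l=(P-t)@Rm*1e3
    m=(u>175)&(u<380)&(v>140)&(v<235)&(im.min(-1)>90)&(l[...,2]<62)&(l[...,2]>15)&(abs(l[...,1])<46);l=l[m]
    best=[];rng=np.random.default_rng(1)
    for _ in range(600):
        q=l[rng.choice(len(l),3,replace=False)];a=np.cross(q[1]-q[0],q[2]-q[0]);a/=np.linalg.norm(a)+1e-9
        i=np.where(abs((l-q[0])@a)<1)[0]
        if len(i)>len(best):best=i
    q=l[best];c=q.mean(0);a=np.linalg.svd(q-c,full_matrices=False)[2][2];a*=-np.sign(a[2])
    print('bar n',a.round(3),'cen',c.round(1),len(q),'of',len(l),'min/max',q.min(0).round(1),q.max(0).round(1));return a
def holes_n(): return Rm.T@Q0@np.array([-.4716,.168,-.8656])
E
python3 - <<'E'
from rel import *
print(holes_n())
w,_=snap('wrist','w7');barfit('w7')
E
```

```text
9.85 rel [ 34.3 -16.7  86.3] yaw [-0.1  0.2  1.4] F tool [-0.2  0.8  1.9] M [ 0.11 -0.22  0.03] 35.83421192199684 24.994254915509373
[-0.46454767  0.18063452 -0.86686825]
bar n [-0.462  0.002 -0.887] cen [29.9 -1.  39.7] 5140 of 10778 min/max [ 12.1 -42.5  32.8] [42.6 40.9 50. ]
```

Pin B is in with no resistance. I'll release slightly so pin A drops in.

Request:
arm_command --pt "46 0 0 0 0" --pt "46 0 0 0 0" --pt "46 0 0 0 0" --pt "46 0 0 0 0"

```text
time: 10.23
position: [0.5433, 0.2008, 0.1789]
tool_rot: [-2.83, -1.363, -0.002]
ft_force: [0.0, 0.0, 0.3]
grip_width: 0.516
grip_force: 0.0
```

Run:
```python
from rel import *
print(holes_n())
w,_=snap('wrist','w8');a=barfit('w8')
# gap bar top to ring plane: ring plane point A,B in w5 frame
for f in('w8',):
    P=cloud(f);im=np.load(f+'.npz')['im'];
    save(im[40:260,140:420],'w8.png',2.8)
```

```text
10.2333 rel [ 34.5 -16.7  85.8] yaw [-0.1  0.2  1.4] F tool [ 0.   0.  -0.3] M [ 0.02 -0.15  0.01] 44.89383619024267 0.0
[-0.4638036   0.18078801 -0.86723459]
bar n [-0.464  0.182 -0.867] cen [41.9 -8.3 52.1] 5481 of 6762 min/max [ 11.4 -44.2  37.7] [57.4 45.9 62. ]
```

View pics/w8.png

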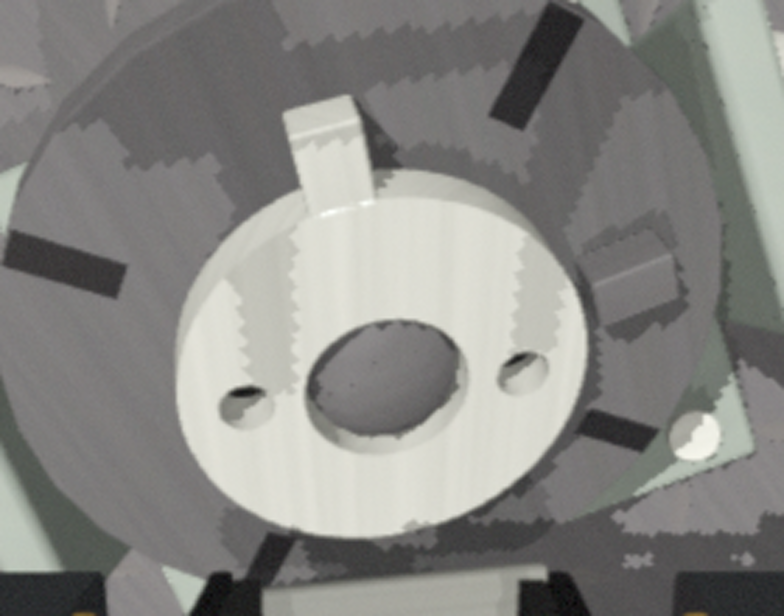

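The ring is fully visible, so the spanner didn't stay in the holes; part of it shows at the bottom near (400,590). I've used all my pictures, so I'll find it numerically.

```bash
cat > grid.py <<'E'
from rel import *
O=np.array([.5645,.2285,.1212]);n=np.array([-.1460,-.4773,.8666]);n/=np.linalg.norm(n)
hd=np.array([n[0],n[1],0]);hd/=np.linalg.norm(hd);dn=hd-(hd@n)*n;dn/=np.linalg.norm(dn);st=np.cross(n,dn) # st,dn,n in-plane frame
F=np.stack([st,dn,n],1)
def grid(f,step=12,lim=120,show='h'):
    P=cloud(f);im=np.load(f+'.npz')['im'].astype(int);l=((P-O)@F*1e3);br=im.mean(-1)
    r=np.arange(-lim,lim,step);print(f,'cols strike',r[0],'..',r[-1],'rows downslope; h/10mm+brightness/28')
    for d in r:
        row=''
        for a in r:
            m=(l[...,0]>=a)&(l[...,0]<a+step)&(l[...,1]>=d)&(l[...,1]<d+step)
            row+=' ...... ' if m.sum()<2 else '%4d/%3d'%(np.median(l[m][:,2]),np.median(br[m]))
        print('%4d'%d,row)
E
python3 - <<'E'
from grid import *
print('st',st,'dn',dn)
snap('side','s8')
grid('s8',15,105)
grid('w8',15,105)
E
```

```text
10.2833 rel [ 34.5 -16.7  85.9] yaw [-0.1  0.2  1.4] F tool [-0.  -0.6  0.3] M [-0.02 -0.13  0.02] 45.99391343032778 0.0
st [ 9.56262876e-01 -2.92508653e-01  2.77555756e-17] dn [-0.25347192 -0.82864485 -0.49909888]
s8 cols strike -105 .. 90 rows downslope; h/10mm+brightness/28
-105  122/ 78 123/ 63 ......  190/ 55 286/ 77 303/ 79 305/ 78 294/ 76 262/ 71 ...... -196/146-197/180-202/168-196/129
 -90  132/ 81 133/ 79 200/ 56 201/ 55 262/ 78 278/ 79 280/ 78 268/ 76 241/ 66 ...... -191/140-190/173 ...... -190/130
 -75  140/ 82 140/ 81 204/ 49 204/ 49 226/ 66 249/ 78 252/ 78 223/ 55 217/ 50 -15/118-174/145-177/169 ...... -180/129
 -60  146/ 79 144/ 64 167/ 50 176/ 41 180/ 42 220/ 45 217/ 40 154/ 47 138/ 95 -11/ 99 -13/ 94 148/ 96 151/ 95-170/128
 -45  134/ 53 144/ 58 142/ 75 153/ 57 129/ 61 173/ 43 180/ 42 150/ 69   0/167 133/106 -11/ 96  72/106 151/ 86 -29/213
 -30  115/ 64 -15/115 134/ 68 127/ 74  92/ 62 148/ 96 162/ 57 161/ 62  -1/244  -4/182 -12/114 -11/126 143/ 65 -26/176
 -15  -11/224 -15/122 -14/129 -11/126  68/ 58  -1/165 143/ 92 148/ 67 148/ 62 144/ 63 172/ 67 136/ 69 -12/125 -15/
[... 1844 characters left out ...]
.....  -13/ 84 -11/121 -11/120   0/217   0/217   0/215   0/214   0/214   0/213 -11/114 -11/116  -7/104   5/187
  30  ......  -22/ 85 -11/121 -11/105   9/149   0/216   0/216   0/215   0/215 -11/ 83 -11/118 -11/118 -24/ 95 ...... 
  45  ......  ......  -12/107 -11/ 66  12/158  13/162  11/162 -10/126 -11/ 90 -11/117 -11/ 65 -11/117 -36/ 87 ...... 
  60  ......  ......  ......  ......  -11/ 75 -11/ 65  15/161   9/103 -11/102 -11/118 -11/118 ......  ......  ...... 
  75  ......  ......  ......  ......  ......  ......  -12/ 85 -11/ 83 -12/ 67 ......  ......  ......  ......  -70/116
  90  -64/187 -63/172 ......  ......  ......  ......  ......  ......  ......  ......  ......  -55/122 -61/115 -65/117
```

The spanner is sliding off downhill. I'll hold still while it settles, then locate it.

Request:
arm_command --pt "46 0 0 0 0" --pt "46 0 0 0 0" --pt "46 0 0 0 0" --pt "46 0 0 0 0" --pt "46 0 0 0 0"

```text
time: 10.75
position: [0.5431, 0.2007, 0.1785]
tool_rot: [-2.831, -1.363, -0.0]
ft_force: [-0.7, -0.4, 0.2]
grip_width: 0.532
grip_force: 0.0
```

Run:
```python
from grid import *
for f,g in(('side','s9'),('top','t9'),('wrist','w9')):
    snap(f,g)
    old={'s9':'side','t9':'top'}.get(g)
    if old:
        P=cloud(g);P0=cloud(old);im=np.load(g+'.npz')['im'].astype(int);im0=np.load(old+'.npz')['im'].astype(int)
        m=(abs(im-im0).max(-1)>60)&(P[...,2]<.2)&(P[...,2]>.005)&(P[...,0]>.4)&(P[...,0]<.7)&(P[...,1]>-.1)&(P[...,1]<.3)&((P[...,2]-P0[...,2])>.006)
        p=P[m];b=im[m].mean(-1)
        lab,cnt=np.unique((p[:,:2]*100//2).astype(int),axis=0,return_inverse=True)
        for k in range(len(lab)):
            i=cnt==k
            if i.sum()>3:print(g,lab[k]*2,i.sum(),'z %.3f-%.3f'%(p[i,2].min(),p[i,2].max()),'br',int(np.median(b[i])))
```

```text
10.75 rel [ 34.2 -16.7  86.2] yaw [-0.1  0.2  1.4] F tool [-0.8 -0.3 -0.2] M [ 0.06 -0.17  0.01] 46.29781202437293 0.0
s9 [40  8] 17 z 0.015-0.034 br 215
s9 [42  8] 19 z 0.030-0.035 br 232
s9 [44  6] 18 z 0.031-0.036 br 236
s9 [44  8] 11 z 0.019-0.036 br 235
s9 [44 10] 15 z 0.016-0.022 br 70
s9 [44 12] 7 z 0.017-0.020 br 67
s9 [46  4] 6 z 0.018-0.036 br 201
s9 [46  6] 21 z 0.014-0.034 br 228
s9 [46  8] 10 z 0.011-0.025 br 71
s9 [46 10] 41 z 0.009-0.022 br 64
s9 [46 12] 33 z 0.013-0.021 br 66
s9 [46 14] 8 z 0.011-0.017 br 71
s9 [48 10] 7 z 0.009-0.017 br 59
s9 [48 12] 17 z 0.007-0.018 br 63
s9 [50 20] 10 z 0.170-0.186 br 58
s9 [52 20] 14 z 0.169-0.187 br 56
s9 [54 16] 15 z 0.172-0.199 br 84
s9 [56 16] 35 z 0.169-0.200 br 56
s9 [56 18] 20 z 0.167-0.198 br 114
t9 [40  8] 19 z 0.019-0.037 br 253
t9 [40 10] 10 z 0.028-0.037 br 252
t9 [42  8] 35 z 0.029-0.037 br 254
t9 [44  6] 19 z 0.029-0.038 br 254
t9 [44  8] 45 z 0.018-0.035 br 235
t9 [44 10] 54 z 0.016-0.026 br 51
t9 [44 12] 25 z 0.014-0.023 br 49
t9 [46  4] 9 z 0.018-0.022 br 246
t9 [46  6] 32 z 0.029-0.038 br 255
t9 [46  8] 21 z 0.013-0.024 br 40
t9 [46 10] 60 z 0.013-0.025 br 48
t9 [46 12] 64 z 0.012-0.023 br 49
t9 [46 14] 35 z 0.008-0.022 br 47
t9 [48 10] 5 z 0.012-0.018 br 30
t9 [48 12] 34 z 0.011-0.021 br 45
t9 [48 14] 11 z 0.011-0.020 br 40
t9 [54 16] 4 z 0.183-0.199 br 35
```

The spanner lies on the bench near (0.45, 0.10), on its bar's side with the handle nearly flat, so I can pick it up again. Fitting its pose.

Run:
```python
from grid import *
snap('top','t10');snap('side','s10')
for g,old in(('t10','top'),('s10','side')):
    P=cloud(g);P0=cloud(old);im=np.load(g+'.npz')['im'].astype(int)
    q=(P[...,0]>.38)&(P[...,0]<.52)&(P[...,1]>.02)&(P[...,1]<.18)&((P[...,2]-P0[...,2])>.006)
    for nm,m in(('h',q&(im.max(-1)<110)&(P[...,2]<.028)),('bar',q&(im.min(-1)>130)&(P[...,2]>.027))):
        p=P[m];print(g,nm,len(p),cv2.minAreaRect(p[:,:2].astype(np.float32)*1000),p.mean(0).round(4))
```

```text
10.9 rel [ 34.2 -16.8  86.2] yaw [-0.1  0.2  1.4] F tool [-0.4 -0.3 -0.8] M [ 0.   -0.15 -0.02] 46.04537318510862 0.0
t10 h 382 ((475.6167297363281, 114.36377716064453), (118.11354064941406, 94.2115707397461), 57.9023551940918) [0.4649 0.1181 0.0174]
t10 bar 126 ((443.5448303222656, 94.65219116210938), (69.42597198486328, 74.28333282470703), 6.48921537399292) [0.4445 0.0828 0.0373]
s10 h 162 ((468.5596008300781, 122.30913543701172), (51.68700408935547, 35.139427185058594), 61.35087585449219) [0.4705 0.121  0.0174]
s10 bar 116 ((445.168212890625, 78.28001403808594), (13.445363998413086, 81.62034606933594), 61.798744201660156) [0.4447 0.0775 0.0322]
```

Request:
arm_command --pt "60 0 0 -40 0" --pt "60 -35 -4 -40 0" --pt "60 -70 -8 -40 -3" --pt "60 -100 -12 -25 -7" --pt "60 -100 -12 10 -9.9"

```text
time: 11.42
position: [0.4719, 0.1268, 0.1726]
tool_rot: [-2.702, -1.601, -0.013]
ft_force: [0.5, 0.8, -0.5]
grip_width: 0.681
grip_force: 0.0
```

Request:
arm_command --pt "60 0 0 30 0" --pt "60 0 0 60 0" --pt "60 0 0 60 0" --pt "60 0 0 60 0"

```text
time: 11.75
position: [0.4704, 0.1294, 0.1078]
tool_rot: [2.703, 1.602, -0.005]
ft_force: [-0.3, -0.0, -0.0]
grip_width: 0.688
grip_force: 0.0
```

Run:
```python
from h import *
s=get_state();print(s['time'],s['position'],s['joint_positions'].round(2))
print(toolmove([.4715,.130,.017],np.radians(-28.5)))
snap('wrist','w11');P=cloud('w11');im=np.load('w11.npz')['im'].astype(int);z=P[...,2]
q=(P[...,0]>.38)&(P[...,0]<.53)&(P[...,1]>.02)&(P[...,1]<.18)
for nm,m in(('h',q&(im.max(-1)<70)&(z>.009)&(z<.028)),('bar',q&(im.min(-1)>130)&(z>.027)&(z<.045))):
    m=cv2.morphologyEx(m.astype(np.uint8),cv2.MORPH_OPEN,np.ones((5,5)))>0
    p=P[m];print(nm,len(p),cv2.minAreaRect(p[:,:2].astype(np.float32)*1000) if len(p) else 0, p.mean(0))
```

```text
11.75 [0.4703612  0.12944827 0.10780325] [-0.77  0.09  0.47  2.01 -0.04  1.06 -0.78]
(array([ 1.3,  0.9, 90.8]), np.float64(-0.1913642415679675))
h 1490 ((457.10308837890625, 106.80662536621094), (25.403783798217773, 35.226505279541016), 61.21323776245117) [0.45775788 0.1059839  0.02211842]
bar 0 0 [nan nan nan]<stdin>:8: RuntimeWarning: Mean of empty slice.
  ret = um.true_divide(
```

Request:
arm_command --pt "60 0 1 35 0" --pt "60 0 1 70 0" --pt "60 0 1 88 0" --pt "60 0 1 89 0" --pt "60 0 1 89 0"

```text
time: 12.22
position: [0.4733, 0.1299, 0.0206]
tool_rot: [2.702, 1.602, 0.002]
ft_force: [0.6, 0.4, 0.6]
grip_width: 0.688
grip_force: 0.0
```

Request:
arm_command --pt "20 0 0 0 0" --pt "20 0 0 0 0" --pt "20 0 0 0 0" --pt "20 0 0 0 0" --pt "20 0 0 0 0" --newtons 8

```text
time: 12.63
position: [0.4727, 0.13, 0.0204]
tool_rot: [-2.702, -1.602, -0.003]
ft_force: [-0.5, 0.9, 4.6]
grip_width: 0.414
grip_force: 8.0
```

Request:
arm_command --pt "20 0 0 0 0" --pt "20 0 0 0 0" --pt "20 0 0 0 0"

```text
time: 12.88
position: [0.4727, 0.1301, 0.0203]
tool_rot: [-2.702, -1.602, -0.002]
ft_force: [-2.0, 1.3, 7.1]
grip_width: 0.417
grip_force: 8.0
```

Gripped lightly. Now I'll stand it up to about 28° by rotating it over its edge on the bench, then tighten and lift.

Request:
arm_command --pt "20 -5 0 -11 0" --pt "20 -10 0 -22 0" --pt "20 -18 0 -31 0" --pt "20 -26 0 -39 0" --pt "20 -31 0 -42 0"

```text
time: 13.3
position: [0.4575, 0.102, 0.0623]
tool_rot: [-2.703, -1.601, -0.002]
ft_force: [0.6, 2.1, 0.5]
grip_width: 0.413
grip_force: 8.0
```

Request:
arm_command --pt "20 -5 0 -3 0" --pt "20 -11 0 -7 0" --pt "20 -18 0 -11 0" --pt "20 -18 0 -11 0"

```text
time: 13.63
position: [0.4477, 0.0847, 0.0724]
tool_rot: [2.703, 1.6, -0.003]
ft_force: [-0.3, -0.9, -1.1]
grip_width: 0.415
grip_force: 8.0
```

Request:
arm_command --pt "20 0 0 0 0" --pt "20 0 0 0 0" --pt "20 0 0 0 0" --newtons 25

```text
time: 13.88
position: [0.4483, 0.0861, 0.0721]
tool_rot: [2.702, 1.602, -0.002]
ft_force: [-1.0, -1.8, 0.9]
grip_width: 0.407
grip_force: 25.0
```

Request:
arm_command --pt "20 0 0 -30 0" --pt "20 -20 0 -60 0" --pt "20 -50 0 -95 0" --pt "20 -80 0 -130 0" --pt "20 -80 0 -160 0"

```text
time: 14.3
position: [0.4077, 0.0126, 0.2324]
tool_rot: [-2.705, -1.597, 0.006]
ft_force: [1.0, -0.1, -4.4]
grip_width: 0.412
grip_force: 25.0
```

```bash
cat > sp.py <<'E'
from h import *
def spanner(tag):
    """bright head bar in the hand, tool frame, from side and top cams"""
    s=get_state();Rm=R.from_rotvec(s['tool_rot']).as_matrix();t=s['position']
    print(s['time'],t.round(4),s['joint_positions'].round(2),'F',s['ft_force'].round(1),s['grip_width']*87,s['grip_force'])
    for f in('side','top','wrist'):
        snap(f,tag+f);P=cloud(tag+f);im=np.load(tag+f+'.npz')['im'].astype(int)
        l=(P-t)@Rm*1e3
        m=(abs(l[...,0])<75)&(abs(l[...,1])<48)&(l[...,2]>5)&(l[...,2]<90)&(im.min(-1)>100);l=l[m]
        if len(l)<60: print(f,len(l));continue
        best=[];rng=np.random.default_rng(1)
        for _ in range(800):
            q=l[rng.choice(len(l),3,replace=False)];a=np.cross(q[1]-q[0],q[2]-q[0]);a/=np.linalg.norm(a)+1e-9
            i=np.where(abs((l-q[0])@a)<1)[0]
            if len(i)>len(best):best=i
        q=l[best];c=q.mean(0);a=np.linalg.svd(q-c,full_matrices=False)[2][2];a*=-np.sign(a[2])
        e=np.cross(a,[0,1,0]);e/=np.linalg.norm(e)
        print(f,'n',a.round(3),'d',round(float((q@a).mean()),1),'w',np.percentile(q@e,[1,99]).round(1),'y',np.percentile(q[:,1],[1,99]).round(1),'cen',c.round(1),len(q),len(l))
E
python3 -c "
from sp import *
spanner('a')"
```

```text
14.3 [0.4077 0.0126 0.2324] [-0.69 -0.25  0.51  2.02  0.13  1.35 -0.73] F [ 1.  -0.1 -4.4] 35.82303538748449 24.997911409009248
side n [ 0.533 -0.002 -0.846] d -61.5 w [-12.5  19.6] y [-39.6  42.7] cen [-31.7   2.7  52.6] 107 342
top 0
wrist n [ 0.522 -0.01  -0.853] d -54.4 w [-10.8  22.9] y [-38.6  44.3] cen [-25.3   3.6  48.2] 132 154
```

Tilt is 31°, with the head on the −x side. I'll carry it back to the ring and spin −170° so the head faces uphill.

Request:
arm_command --pt "20 20 4 -20 0" --pt "20 58 12 -34 0" --pt "20 96 20 -34 0" --pt "20 136 29 -34 0" --pt "20 174 37 -34 0"

```text
time: 14.87
position: [0.5268, 0.154, 0.2642]
tool_rot: [-2.7, -1.604, 0.003]
ft_force: [1.0, -0.5, -1.5]
grip_width: 0.407
grip_force: 25.0
```

Request:
arm_command --pt "20 19 4 0 -7" --pt "20 19 4 0 -14" --pt "20 19 4 0 -21" --pt "20 19 4 0 -28" --pt "20 19 4 0 -35"

```text
time: 15.28
position: [0.5381, 0.167, 0.2634]
tool_rot: [-2.086, -2.347, 0.007]
ft_force: [0.2, -0.4, -2.5]
grip_width: 0.41
grip_force: 25.0
```

Request:
arm_command --pt "20 0 0 0 -7" --pt "20 0 0 0 -14" --pt "20 0 0 0 -21" --pt "20 0 0 0 -28" --pt "20 0 0 0 -35"

```text
time: 15.7
position: [0.5379, 0.1668, 0.2636]
tool_rot: [-1.283, -2.864, 0.005]
ft_force: [-0.5, 0.1, -2.0]
grip_width: 0.411
grip_force: 25.0
```

Request:
arm_command --pt "20 0 0 0 -7" --pt "20 0 0 0 -14" --pt "20 0 0 0 -21" --pt "20 0 0 0 -28" --pt "20 0 0 0 -35"

```text
time: 16.12
position: [0.5379, 0.1668, 0.2635]
tool_rot: [-0.362, -3.117, 0.003]
ft_force: [-0.1, -0.3, -3.3]
grip_width: 0.411
grip_force: 25.0
```

Request:
arm_command --pt "20 0 0 0 -7" --pt "20 0 0 0 -14" --pt "20 0 0 0 -21" --pt "20 0 0 0 -28" --pt "20 0 0 0 -35"

```text
time: 16.53
position: [0.5379, 0.1668, 0.2635]
tool_rot: [0.592, -3.081, 0.001]
ft_force: [0.3, 0.2, -2.9]
grip_width: 0.41
grip_force: 25.0
```

Request:
arm_command --pt "20 0 0 0 -7" --pt "20 0 0 0 -14" --pt "20 0 0 0 -21" --pt "20 0 0 0 -28" --pt "20 0 0 0 -30"

```text
time: 16.95
position: [0.5379, 0.1668, 0.2635]
tool_rot: [1.368, -2.823, -0.001]
ft_force: [-0.7, -0.3, -2.2]
grip_width: 0.412
grip_force: 25.0
```

Run:
```python
from sp import *
spanner('b')
s=get_state();Rm=R.from_rotvec(s['tool_rot']).as_matrix();t=s['position']
print(Rm.round(3))
P=cloud('bwrist');im=np.load('bwrist.npz')['im']
# ring plane & holes in this view
O=np.array([.566,.2312,.121])
m=(np.linalg.norm(P-O,axis=-1)<.043)&(im.min(-1)>120);p=P[m]
for th in(.004,.003,.002,.0015):
    c=p.mean(0);n=np.linalg.svd(p-c,full_matrices=False)[2][2];n*=np.sign(n[2]);p=p[abs((p-c)@n)<th]
print('ring',len(p),c,n,'tool n',(Rm.T@n).round(3))
# rectify the ring plane 0.25 mm/px and find dark holes at r~30
z=np.load('bwrist.npz');E=z['E'];K=z['K']
x=np.cross([0,1.,0],n);x/=np.linalg.norm(x);y=np.cross(n,x)
g=(np.arange(-200,200)+.5)*.25e-3;U,V=np.meshgrid(g,g)
W=O+((c-O)@n)*n+U[...,None]*x+V[...,None]*y;q=(W-E[:3,3])@E[:3,:3]@K.T;q=(q[...,:2]/q[...,2:]).astype(np.float32)
r=cv2.remap(im,q[...,0],q[...,1],cv2.INTER_LINEAR);gray=r.min(-1)
disc=(gray>140).astype(np.uint8)
k,lab,st,ce=cv2.connectedComponentsWithStats(1-disc)
for i in range(1,k):
    if 300<st[i,4]<12000:
        pw=O+((c-O)@n)*n+(ce[i,0]-199.5)*.25e-3*x+(ce[i,1]-199.5)*.25e-3*y
        print(st[i],pw.round(4),'r',np.hypot(*(ce[i]-199.5))*.25,'tool',(Rm.T@(pw-t)*1e3).round(1))
```

```text
16.95 [0.5379 0.1668 0.2635] [-0.61  0.13  0.29  1.64 -0.04  1.39  2.16] F [-0.7 -0.3 -2.2] 35.882264613791484 24.993927684263326
side n [ 0.603  0.004 -0.798] d -61.2 w [-2.3 31. ] y [-43.2  40.3] cen [-23.6 -10.1  58.8] 112 324
top 0
wrist n [ 0.638  0.003 -0.77 ] d -56.3 w [26.  33.2] y [-41.3  41.9] cen [-13.    6.   62.4] 75 108
[[-0.625 -0.781 -0.003]
 [-0.781  0.625 -0.001]
 [ 0.003  0.002 -1.   ]]
ring 1125 [0.58282196 0.24802792 0.13538016] [-0.1460155  -0.47644265  0.86699589] tool n [ 0.466 -0.182 -0.866]
[ 253  274  147  126 9058] [0.5998 0.2651 0.1476] r 54.661867781997195 tool [-115.8   13.3  116.3]
```

```bash
cat > sd.py <<'E'
from h import *
def ring_holes(f):
    z=np.load(f+'.npz');E=z['E'];K=z['K'];im=z['im'];P=cloud(f);O=np.array([.566,.2312,.121])
    m=(np.linalg.norm(P-O,axis=-1)<.045)&(im.min(-1)>120);p=P[m]
    for th in(.006,.004,.003,.003):
        c=p.mean(0);n=np.linalg.svd(p-c,full_matrices=False)[2][2];n*=np.sign(n[2]);p=p[abs((p-c)@n)<th]
    x=np.cross([0,1.,0],n);x/=np.linalg.norm(x);y=np.cross(n,x)
    g=(np.arange(-200,200)+.5)*.25e-3;U,V=np.meshgrid(g,g);C=O+((c-O)@n)*n
    W=C+U[...,None]*x+V[...,None]*y;q=(W-E[:3,3])@E[:3,:3]@K.T;q=(q[...,:2]/q[...,2:]).astype(np.float32)
    gray=cv2.remap(im,q[...,0],q[...,1],cv2.INTER_CUBIC).min(-1);out=[]
    for th in (170,150,130):
        k,lab,st,ce=cv2.connectedComponentsWithStats((gray<th).astype(np.uint8))
        for i in range(1,k):
            if 150<st[i,4]<35000 and max(st[i,2:4])<190: out.append((th,st[i,4],(C+(ce[i,0]-199.5)*.25e-3*x+(ce[i,1]-199.5)*.25e-3*y).round(4)))
    return len(p),c,n,out
E
python3 - <<'E'
from sd import *
a,c,n,o=ring_holes('side');print(a,c,n)
for k in o:print(k)
s=get_state();Rm=R.from_rotvec(s['tool_rot']).as_matrix();t=s['position']
L=[]
for i in range(6):
    snap('side','q');P=cloud('q');im=np.load('q.npz')['im'].astype(int);l=(P-t)@Rm*1e3
    m=(abs(l[...,0]+25)<30)&(abs(l[...,1])<46)&(l[...,2]>28)&(l[...,2]<85)&(im.min(-1)>100)&((P-c)@n>.012);L.append(l[m])
l=np.vstack(L);print(len(l))
rng=np.random.default_rng(2);best=[]
for _ in range(2000):
    q=l[rng.choice(len(l),3,replace=False)];a=np.cross(q[1]-q[0],q[2]-q[0]);a/=np.linalg.norm(a)+1e-9
    if abs(a[1])>.15: continue
    i=np.where(abs((l-q[0])@a)<1.2)[0]
    if len(i)>len(best):best=i
q=l[best];cc=q.mean(0);a=np.linalg.svd(q-cc,full_matrices=False)[2][2];a*=-np.sign(a[2]);e=np.cross(a,[0,1,0]);e/=np.linalg.norm(e)
print(len(q),'n',a.round(3),'tilt',np.degrees(np.arctan2(a[0],-a[2])),'d',(q@a).mean(),'w',np.percentile(q@e,[1,5,95,99]).round(1),'e',e.round(3),'y',np.percentile(q[:,1],[1,99]).round(1))
# section profile in x,z by bins of y-averaged
for x0 in range(-50,5,5):
    b=l[(l[:,0]>=x0)&(l[:,0]<x0+5)]
    if len(b)>10: print(x0,len(b),np.percentile(b[:,2],[10,50,90]).round(1))
E
```

```text
529 [0.56575194 0.22951238 0.11938316] [-0.1447557  -0.48254121  0.86382855]
(170, np.int32(807), array([0.5898, 0.2139, 0.1147]))
(170, np.int32(13534), array([0.5649, 0.2302, 0.1196]))
(170, np.int32(793), array([0.5401, 0.2461, 0.1244]))
(150, np.int32(404), array([0.5898, 0.2139, 0.1147]))
(150, np.int32(11549), array([0.5648, 0.2301, 0.1196]))
(150, np.int32(411), array([0.54  , 0.2462, 0.1244]))
(130, np.int32(7939), array([0.5647, 0.2289, 0.1188]))
(130, np.int32(7732), array([0.5256, 0.267 , 0.1336]))
1911
768 n [ 0.598 -0.018 -0.801] tilt 36.724805844389465 d -60.064362106129614 w [-3.4 -1.4 28.7 29.7] e [ 0.802 -0.     0.598] y [-43.1  39.5]
-45 26 [46.6 48.3 53.9]
-40 173 [46.1 48.4 51.5]
-35 193 [48.6 51.6 56.4]
-30 206 [51.7 54.5 57.8]
-25 317 [55.3 58.  61.2]
-20 518 [56.8 61.4 69.2]
-15 393 [49.8 63.8 67.7]
-10 52 [39.7 42.8 46. ]
-5 21 [34.8 37.8 39.4]
0 12 [28.5 29.5 32.2]
```

```bash
cat > ins.py <<'E'
from h import *
A=np.array([.5898,.2139,.1147]);B=np.array([.5400,.2462,.1244]);n=np.array([-.1455,-.4790,.8657]);n/=np.linalg.norm(n)
s=get_state();Rm=R.from_rotvec(s['tool_rot']).as_matrix();t0=s['position']
al=np.radians(35);zs=np.array([np.sin(al),0,-np.cos(al)]);root=np.array([-25.4,-1.8,55.9])/1e3-.010*zs
ab=(A-B)/np.linalg.norm(A-B);dd=np.cross(ab,n);dd*=-np.sign(dd[2])
for sp in(-6,-4,-2,0,2):
    Q=Rm@R.from_euler('z',sp,degrees=True).as_matrix()
    t=B-.0025*n-Q@(root+[0,.03,0]-.007*zs)  # pin B point 7 mm below its root sits 2.5 mm deep on the axis
    o=[]
    for H,y in((A,-.03),(B,.03)):
        d=t+Q@(root+[0,y,0]-.011*zs)-H;o.append((round(d@n*1e3,1),round(d@ab*1e3,1),round(d@dd*1e3,1)))
    p=np.array([.003,-.0018,.009]);u=(A+B)/2+.0005*n+.0647*n-.0041*dd-Q@p
    f=lambda w:(Rm.T@(w-t0)*1e3).round(1)
    print(sp,'lift20',f(t+.02*n),'ins',f(t),'seated',f(u),'tips A,B (n,ab,dn)',o)
print('n tool',Rm.T@n)
E
python3 ins.py
```

```text
-6 lift20 [-23.2  14.2  56.8] ins [-32.5  18.   74.1] seated [-42.4   9.7  79.3] tips A,B (n,ab,dn) [(np.float64(1.9), np.float64(-0.4), np.float64(-5.4)), (np.float64(-6.4), np.float64(0.5), np.float64(-0.5))]
-4 lift20 [-22.1  15.4  56.8] ins [-31.4  19.1  74.1] seated [-42.5   9.6  79.3] tips A,B (n,ab,dn) [(np.float64(2.9), np.float64(-0.4), np.float64(-3.5)), (np.float64(-6.4), np.float64(0.6), np.float64(-0.5))]
-2 lift20 [-21.1  16.5  56.8] ins [-30.4  20.3  74.1] seated [-42.5   9.5  79.3] tips A,B (n,ab,dn) [(np.float64(3.9), np.float64(-0.4), np.float64(-1.7)), (np.float64(-6.4), np.float64(0.7), np.float64(-0.5))]
0 lift20 [-20.1  17.8  56.8] ins [-29.4  21.5  74.1] seated [-42.6   9.4  79.3] tips A,B (n,ab,dn) [(np.float64(4.9), np.float64(-0.5), np.float64(0.2)), (np.float64(-6.4), np.float64(0.8), np.float64(-0.5))]
2 lift20 [-19.1  19.   56.8] ins [-28.4  22.7  74.1] seated [-42.7   9.3  79.3] tips A,B (n,ab,dn) [(np.float64(5.9), np.float64(-0.6), np.float64(2.0)), (np.float64(-6.4), np.float64(0.8), np.float64(-0.5))]
n tool [ 0.46500365 -0.18579426 -0.8655935 ]
```

Request:
arm_command --pt "20 -7 6 20 -1" --pt "20 -14 11 40 -1" --pt "20 -20.6 17.1 56.8 -1" --pt "20 -20.6 17.1 56.8 -1"

```text
time: 17.73
position: [0.5356, 0.1945, 0.2058]
tool_rot: [1.386, -2.812, -0.003]
ft_force: [-2.7, 1.0, -3.9]
grip_width: 0.413
grip_force: 25.0
```

Request:
arm_command --pt "20 -2.8 1.1 5.2 0" --pt "20 -5.1 2 9.5 0" --pt "20 -7 2.8 13 0" --pt "20 -7 2.8 13 0"

```text
time: 18.07
position: [0.5408, 0.2, 0.1968]
tool_rot: [-1.385, 2.819, 0.0]
ft_force: [0.1, 0.4, -3.0]
grip_width: 0.407
grip_force: 25.0
```

```bash
cat > chk.py <<'E'
from h import *
s=get_state();Rm=R.from_rotvec(s['tool_rot']).as_matrix();t=s['position']
print(s['time'],t.round(4),'F tool',(Rm.T@s['ft_force']).round(1),'M',(Rm.T@s['torque']).round(2),s['grip_width']*87,s['grip_force'])
O=np.array([.5649,.2300,.1196]);n=np.array([-.1455,-.4790,.8657]);n/=np.linalg.norm(n)
ab=np.array([.0498,-.0323,-.0097]);ab/=np.linalg.norm(ab);dd=np.cross(ab,n);dd*=-np.sign(dd[2])
F=np.stack([ab,dd,n],1)
def bar(N=4):
    """bar's top face in the ring frame (ab, downhill, n) mm from the side camera"""
    L=[]
    for i in range(N):
        snap('side','q');P=cloud('q');im=np.load('q.npz')['im'].astype(int);l=(P-O)@F*1e3
        m=(np.linalg.norm(l[...,:2],axis=-1)<60)&(l[...,2]>4)&(l[...,2]<55)&(im.min(-1)>110);L.append(l[m])
    l=np.vstack(L);rng=np.random.default_rng(2);best=[]
    for _ in range(2500):
        q=l[rng.choice(len(l),3,replace=False)];a=np.cross(q[1]-q[0],q[2]-q[0]);a/=np.linalg.norm(a)+1e-9
        if abs(a[2])<.8: continue
        i=np.where(abs((l-q[0])@a)<1)[0]
        if len(i)>len(best):best=i
    q=l[best];c=q.mean(0);a=np.linalg.svd(q-c,full_matrices=False)[2][2];a*=np.sign(a[2])
    print('bar',len(q),len(l),'n',a.round(3),'roll(A low +)',np.degrees(np.arcsin(a[0])).round(1),'tilt excess',np.degrees(np.arcsin(a[1])).round(1),'rect',cv2.minAreaRect(q[:,:2].astype(np.float32)))
    h=lambda x,y:c[2]-(a[0]*(x-c[0])+a[1]*(y-c[1]))/a[2]
    print('bar top height over ring at A %.1f mid %.1f B %.1f (seated 10)'%(h(30,0),h(0,0),h(-30,0)))
E
python3 -c "
from chk import *
bar()
exec(open('ins.py').read())"
```

```text
18.0667 [0.5408 0.2    0.1968] F tool [-0.4  0.2  3. ] M [-0.08  0.05  0.04] 35.39552863746345 24.9947887432063
bar 370 1124 n [-0.175  0.08   0.981] roll(A low +) -10.1 tilt excess 4.6 rect ((-3.6126365661621094, 1.7470283508300781), (34.428810119628906, 83.10590362548828), 89.7366943359375)
bar top height over ring at A 30.1 mid 24.7 B 19.3 (seated 10)
-6 lift20 [  4.   -5.7 -12.1] ins [-5.3 -2.1  5.2] seated [-14.6 -10.   10.4] tips A,B (n,ab,dn) [(np.float64(1.4), np.float64(-0.5), np.float64(-6.3)), (np.float64(-6.4), np.float64(0.5), np.float64(-0.5))]
-4 lift20 [  5.1  -4.6 -12.1] ins [-4.3 -1.   5.2] seated [-14.6 -10.1  10.4] tips A,B (n,ab,dn) [(np.float64(2.5), np.float64(-0.4), np.float64(-4.5)), (np.float64(-6.4), np.float64(0.6), np.float64(-0.5))]
-2 lift20 [  6.1  -3.4 -12.1] ins [-3.2  0.2  5.2] seated [-14.7 -10.2  10.4] tips A,B (n,ab,dn) [(np.float64(3.5), np.float64(-0.4), np.float64(-2.6)), (np.float64(-6.4), np.float64(0.6), np.float64(-0.5))]
0 lift20 [  7.1  -2.2 -12.1] ins [-2.2  1.4  5.2] seated [-14.8 -10.3  10.4] tips A,B (n,ab,dn) [(np.float64(4.5), np.float64(-0.4), np.float64(-0.8)), (np.float64(-6.4), np.float64(0.7), np.float64(-0.5))]
2 lift20 [  8.1  -0.9 -12.1] ins [-1.2  2.6  5.2] seated [-14.8 -10.4  10.4] tips A,B (n,ab,dn) [(np.float64(5.4), np.float64(-0.5), np.float64(1.1)), (np.float64(-6.4), np.float64(0.8), np.float64(-0.5))]
n tool [ 0.46720802 -0.17830657 -0.86598119]
```

Alignment is very good: the tips are within 0.5 mm laterally and pin B has entered. Pushing on.

Request:
arm_command --pt "20 -0.9 0.4 1.7 0" --pt "20 -1.8 0.7 3.5 0" --pt "20 -2.5 1 4.8 0" --pt "20 -2.5 1 4.8 0"

```text
time: 18.6
position: [0.5416, 0.2022, 0.1917]
tool_rot: [-1.384, 2.82, -0.001]
ft_force: [-0.0, -1.4, -3.4]
grip_width: 0.409
grip_force: 25.0
```

Request:
arm_command --pt "20 -1 -1 1.2 0" --pt "20 -2 -2 2.4 0" --pt "20 -3 -3 3 0" --pt "20 -4 -4 3.5 0" --pt "20 -4 -4 3.5 0" --newtons 8

```text
time: 19.02
position: [0.5472, 0.2034, 0.1892]
tool_rot: [-1.385, 2.819, 0.0]
ft_force: [-1.6, -1.7, 4.9]
grip_width: 0.424
grip_force: 8.1
```

```bash
python3 -c "
from chk import *
bar()"
```

```text
19.0167 [0.5472 0.2034 0.1892] F tool [ 2.3  0.2 -4.9] M [-0.48  0.52 -0.07] 36.878423451854765 8.147483140160148
bar 377 1146 n [-0.128  0.069  0.989] roll(A low +) -7.4 tilt excess 4.0 rect ((-2.1711196899414062, 3.0723133087158203), (83.09650421142578, 34.16028594970703), 1.273773193359375)
bar top height over ring at A 19.7 mid 15.8 B 11.9 (seated 10)
```

Request:
arm_command --pt "20 -1 -2 0.7 0" --pt "20 -2 -4 1.4 0" --pt "20 -3 -6 2.1 0" --pt "20 -4 -8 2.8 0" --pt "20 -4 -8 2.8 0"

```text
time: 19.63
position: [0.5555, 0.2019, 0.1854]
tool_rot: [1.385, -2.819, -0.001]
ft_force: [-3.1, 0.5, 3.7]
grip_width: 0.441
grip_force: 8.8
```

```bash
python3 -c "
from chk import *
bar()"
```

```text
19.6333 [0.5555 0.2019 0.1854] F tool [ 1.5  2.8 -3.7] M [-0.92  0.37 -0.15] 38.333680990305005 8.765246575057972
bar 365 1161 n [-0.071  0.014  0.997] roll(A low +) -4.1 tilt excess 0.8 rect ((1.3083000183105469, 3.727555274963379), (33.701053619384766, 84.49129486083984), 89.84222412109375)
bar top height over ring at A 13.9 mid 11.7 B 9.6 (seated 10)
```

Both pins are in (about 7 and 11 mm). I'll loosen the fingers so it seats.

Request:
arm_command --pt "41 0 -3 1 0" --pt "43 0 -5 2 0" --pt "45 0 -5 2 0" --pt "46 0 -5 2 0"

```text
time: 20.17
position: [0.56, 0.198, 0.1832]
tool_rot: [-1.384, 2.82, -0.001]
ft_force: [-0.3, -0.0, 0.8]
grip_width: 0.513
grip_force: 0.1
```

```bash
python3 -c "
from chk import *
bar(6)"
```

```text
20.1667 [0.56   0.198  0.1832] F tool [ 0.2  0.2 -0.8] M [-0.13 -0.09 -0.  ] 44.652918943516426 0.09816124249482527
bar 565 1673 n [0.011 0.052 0.999] roll(A low +) 0.6 tilt excess 3.0 rect ((2.945384979248047, 3.767679214477539), (84.3918228149414, 34.16053009033203), 0.12772083282470703)
bar top height over ring at A 10.2 mid 10.5 B 10.8 (seated 10)
```

Seated flat (bar top 10.5 mm above the ring at both ends). I'll move the fingers down onto the handle and start turning clockwise in a loose socket.

Request:
arm_command --pt "46 0 3 6 0" --pt "44 0 5 12 0" --pt "42 0 5 12 3" --pt "42 0 5 12 6" --pt "42 0 5 12 10" --newtons 45

```text
time: 20.88
position: [0.5545, 0.2003, 0.171]
tool_rot: [1.13, -2.928, 0.002]
ft_force: [-5.1, -5.0, 6.2]
grip_width: 0.485
grip_force: 14.9
```

Request:
arm_command --pt "42 0 0 0 4" --pt "42 0 0 0 8" --pt "42 0 0 0 12" --pt "42 0 0 0 12"

```text
time: 21.22
position: [0.5525, 0.2024, 0.1732]
tool_rot: [0.821, -3.027, -0.004]
ft_force: [-9.9, -2.5, 15.8]
grip_width: 0.491
grip_force: 26.0
```

```bash
python3 -c "
from chk import *
bar(6)"
```

```text
21.2167 [0.5525 0.2024 0.1732] F tool [  9.9   2.9 -15.7] M [-1.63  2.49 -1.  ] 42.70420613120616 25.97625885555317
bar 527 1462 n [-0.108  0.022  0.994] roll(A low +) -6.2 tilt excess 1.3 rect ((1.07080078125, 5.287084579467773), (84.02894592285156, 34.37586212158203), 10.240936279296875)
bar top height over ring at A 17.3 mid 14.1 B 10.8 (seated 10)
```

```bash
cat >> chk.py <<'E'
def ear(f):
    P=cloud(f);im=np.load(f+'.npz')['im'].astype(int);l=(P-O)@F*1e3
    r=np.linalg.norm(l[...,:2],axis=-1);m=(r>48)&(r<58)&(abs(l[...,2])<5)&(im.min(-1)>135)
    p=l[m];a=np.degrees(np.arctan2(p[:,1],p[:,0]))
    h,e=np.histogram(a,bins=np.arange(-180,181,10));i=h.argmax();c=e[i]+5
    d=(a-c+180)%360-180;w=abs(d)<16
    print(f,'ear pts',w.sum(),'angle',round(float(c+np.median(d[w])),1),'all',[(int(e[k]),int(h[k])) for k in np.where(h>3)[0]])
E
python3 - <<'E'
from chk import *
for f in('side','s10','q'):ear(f)
snap('wrist','wq');snap('top','tq')
for f in('top','w5','wq','tq'):ear(f)
E
```

```text
21.5167 [0.5526 0.2025 0.1732] F tool [  9.3   2.6 -15.5] M [-1.58  2.44 -0.83] 42.21822399877211 25.718576638464583
side ear pts 13 angle -98.3 all [(-110, 5), (-100, 8)]
s10 ear pts 12 angle -96.0 all [(-100, 10)]
q ear pts 0 angle nan all []
top ear pts 25 angle -99.6 all [(-110, 12), (-100, 13)]
w5 ear pts 299 angle -100.5 all [(-110, 160), (-100, 139)]
wq ear pts 221 angle -17.3 all [(-30, 58), (-20, 163)]
tq ear pts 0 angle nan all []
  return _methods._mean(a, axis=axis, dtype=dtype,
  ret = ret.dtype.type(ret / rcount)
```

Request:
arm_command --pt "46 0 0 0 -5" --pt "48 0 0 -4 -8" --pt "48 2 -4 -12 -8" --pt "48 4.5 -9 -22 -8" --pt "48 4.5 -9 -22 -8"

```text
time: 22.03
position: [0.5574, 0.19, 0.1958]
tool_rot: [-1.025, 2.967, -0.0]
ft_force: [0.7, 0.1, 1.9]
grip_width: 0.552
grip_force: 0.4
```

Run:
```python
from chk import *
bar(4);ear('q')
P=cloud('q');im=np.load('q.npz')['im'].astype(int);l=(P-O)@F*1e3
m=(np.hypot(l[...,0],l[...,1])<26)&(l[...,2]>60)&(l[...,2]<92)&(im.max(-1)<75);p=l[m];print('handle?',len(p),np.percentile(p,[5,50,95],0).round(1) if len(p) else '')
print(Rm.round(3).tolist(), [toolmove(O+k*n)[0].tolist() for k in(.075,.079)])
```

```text
22.0333 [0.5574 0.19   0.1958] F tool [-0.6 -0.3 -1.9] M [-0.24  0.1  -0.05] 48.04770679320585 0.44819005197496153
bar 374 1108 n [ 0.005 -0.015  1.   ] roll(A low +) 0.3 tilt excess -0.9 rect ((2.6402549743652344, 3.5632286071777344), (84.48593139648438, 33.722618103027344), 11.2538423538208)
bar top height over ring at A 10.3 mid 10.4 B 10.6 (seated 10)
q ear pts 8 angle -82.9 all [(-90, 7)]
handle? 116 [[-23.8 -10.9  64.4]
 [ -3.7   4.4  81. ]
 [ 16.3  12.3  86. ]]
[[-0.787, -0.617, 0.003], [-0.617, 0.787, 0.001], [-0.002, -0.001, -1.0]] [[0.1, 3.3, 8.8], [1.7, 2.2, 5.3]]
```

It re-seated flat, and the ring has turned about 12°. Continuing with a small overlap at the top of the handle.

Request:
arm_command --pt "45 1 2 0 0" --pt "42 1 2 1 3" --pt "42 1 2 1 8" --pt "42 1 2 1 13" --pt "42 1 2 1 18"

```text
time: 22.65
position: [0.5532, 0.1934, 0.1924]
tool_rot: [0.549, -3.092, -0.001]
ft_force: [-2.2, -0.0, 2.4]
grip_width: 0.487
grip_force: 8.1
```

Request:
arm_command --pt "42 0 0 0 5" --pt "42 0 0 0 10" --pt "42 0 0 0 15" --pt "42 0 0 0 15"

```text
time: 22.98
position: [0.5537, 0.1938, 0.1928]
tool_rot: [0.144, -3.138, -0.002]
ft_force: [-2.4, 0.8, 3.8]
grip_width: 0.486
grip_force: 5.6
```

Run:
```python
from chk import *
bar(4);ear('q')
```

```text
22.9833 [0.5537 0.1938 0.1928] F tool [ 2.3  1.1 -3.8] M [-0.46  0.39 -0.08] 42.2646898784006 5.6094106659293175
bar 365 1070 n [-0.007 -0.008  1.   ] roll(A low +) -0.4 tilt excess -0.5 rect ((1.9580421447753906, 2.311962127685547), (83.30209350585938, 33.900123596191406), 12.631279945373535)
bar top height over ring at A 9.5 mid 9.3 B 9.1 (seated 10)
q ear pts 13 angle -85.4 all [(-90, 9)]
```

The handle slipped round inside the gap there. I'll switch to pushing the spanner's bar end B with closed fingers. The push is uphill, which presses the spanner into the ring.

```bash
cat > push.py <<'E'
from chk import *
def target(phi,gap,drop=.006,xc=-.037):
    f=np.radians(phi);xb=np.cos(f)*ab+np.sin(f)*dd;yb=-np.sin(f)*ab+np.cos(f)*dd
    top=O+xc*xb+.017*yb+.010*n
    yt=np.array([yb[0],yb[1],0]);yt/=np.linalg.norm(yt)
    c=top+(.015+gap)*yt;tipz=top[2]-drop
    face=(O@n-n[0]*top[0]-n[1]*top[1])/n[2]
    # body clearance to handle top corners
    xt=np.array([-yt[1],yt[0],0]);cl=min(abs((O+a*xb+b*yb+.083*n-c)@xt) for a in(-.018,.018) for b in(-.008,.008))
    hz=max((O+a*xb+b*yb+.083*n)[2] for a in(-.018,.018) for b in(-.008,.008))
    return np.array([c[0],c[1],tipz+.014]),np.degrees(np.arctan2(yt[1],yt[0])),(tipz-face)*1e3,(cl*1e3,(tipz+.07-hz)*1e3)
if __name__=='__main__':
    for ph in(12.6,20,30,40,50,60,66):
        c,az,g,cl=target(ph,0);print(ph,c.round(4),round(az,1),'tip over ring %.1f'%g,'body-handle',np.round(cl,1))
    c,az,g,cl=target(12.6,.012);print('pre',c,az,toolmove(c,np.radians(az)))
    print('joints',s['joint_positions'].round(2),Rm.round(3).tolist())
E
python3 push.py
```

```text
23.1833 [0.5537 0.1934 0.1927] F tool [ 2.2  2.  -3.1] M [-0.66  0.65 -0.09] 41.83664113053971 5.985372131690383
12.6 [0.5141 0.2314 0.1386] -141.8 tip over ring 5.7 body-handle [39.1 -4.9]
20 [0.5151 0.2371 0.1412] -149.5 tip over ring 5.7 body-handle [42.6 -3. ]
30 [0.5179 0.2443 0.1446] -159.4 tip over ring 5.7 body-handle [46.4 -0.3]
40 [0.522  0.2509 0.1477] -168.9 tip over ring 5.7 body-handle [49.3  2.5]
50 [0.5274 0.2565 0.1505] -178.0 tip over ring 5.7 body-handle [51.3  5.1]
60 [0.5338 0.2612 0.1528] 173.2 tip over ring 5.7 body-handle [52.5  7.7]
66 [0.538  0.2634 0.154 ] 167.9 tip over ring 5.7 body-handle [52.9  9.1]
pre [0.50465362 0.22397184 0.13863398] -141.7513213384461 (array([45.8, 35. , 54.1]), np.float64(57.2259011515892))
joints [-0.69  0.22  0.36  1.69 -0.08  1.25  1.35] [[-0.995, -0.095, -0.001], [-0.095, 0.995, 0.001], [0.001, 0.001, -1.0]]
```

Request:
arm_command --pt "55 0 0 0 0" --pt "55 0 0 -12 0" --pt "55 0 0 -40 0" --pt "40 20 15 -50 0" --pt "0 50 38 -50 7"

```text
time: 23.6
position: [0.5069, 0.2214, 0.2461]
tool_rot: [0.048, 3.134, -0.0]
ft_force: [-0.4, 0.2, 1.3]
grip_width: 0.542
grip_force: 0.0
```

Request:
arm_command --pt "0 0 0 0 7" --pt "0 0 0 0 14" --pt "0 0 0 0 21" --pt "0 0 0 0 28" --pt "0 0 0 0 35"

```text
time: 24.02
position: [0.5034, 0.2235, 0.2431]
tool_rot: [0.988, 2.98, -0.001]
ft_force: [0.4, 0.1, -0.3]
grip_width: 0.183
grip_force: 0.0
```

Request:
arm_command --pt "0 0 0 0 7" --pt "0 0 0 0 14" --pt "0 0 0 0 15" --pt "0 0 0 0 15"

```text
time: 24.35
position: [0.5032, 0.2239, 0.2429]
tool_rot: [1.357, 2.832, -0.0]
ft_force: [-0.1, -0.0, 1.1]
grip_width: 0.009
grip_force: 0.0
```

Run:
```python
from push import *
bar(4);ear('q')
for ph,g in((12.6,.012),(12.6,0)):
    c,az,_,cl=target(ph,g,.004,-.040);print(c.round(4),az,cl,toolmove(c,np.radians(az)))
```

```text
24.35 [0.5032 0.2239 0.2429] F tool [ 0.  -0.1 -1.1] M [ 0.06 -0.05  0.  ] 0.7563835668977358 0.0
bar 383 1106 n [-0.007 -0.009  1.   ] roll(A low +) -0.4 tilt excess -0.5 rect ((2.20343017578125, 3.5235862731933594), (84.3778305053711, 34.169071197509766), 10.909323692321777)
bar top height over ring at A 10.4 mid 10.2 B 10.0 (seated 10)
q ear pts 16 angle -86.5 all [(-100, 5), (-90, 10)]
[0.5026 0.226  0.1414] -141.7513213384461 (np.float64(41.947516508987164), np.float64(-2.1567095406053447)) (array([  1.4,   0.8, 101.3]), np.float64(0.5355422078291099))
[0.512  0.2334 0.1414] -141.7513213384461 (np.float64(41.947516508987114), np.float64(-2.1567095406053447)) (array([  1.3,  12.8, 101.3]), np.float64(0.5355422078291099))
```

Request:
arm_command --pt "0 1.4 0.5 38 0.5" --pt "0 1.4 0.5 76 0.5" --pt "0 1.4 0.5 101 0.5" --pt "0 1.4 0.5 101 0.5"

```text
time: 24.88
position: [0.4985, 0.2242, 0.136]
tool_rot: [-1.368, -2.822, 0.014]
ft_force: [-1.1, 0.2, -0.8]
grip_width: 0.006
grip_force: 0.0
```

Run:
```python
from push import *
seq=[12.6,17,22,27,32,37,42,47,52,57,62,66,70]
poses=[]
for p in seq:
    c,az,_,_=target(p,-.002,.004,-.040);poses.append((c,np.radians(az)+np.pi))
def fr(c,a):
    y=np.array([np.cos(a),np.sin(a),0]);z=np.array([0,0,-1.]);return np.stack([np.cross(y,z),y,z],1)
y=Rm[:,1];a0=np.arctan2(y[1],y[0]);base=(t,a0)
for i in range(0,len(seq),4):
    W=fr(*base)
    print([[0,*((W.T@(c-base[0]))*1e3).round(1),round(float(np.degrees((base[1]-a+np.pi)%(2*np.pi)-np.pi)),1)] for c,a in poses[i:i+4]])
    base=poses[min(i+3,len(poses)-1)]
```

```text
24.8833 [0.4985 0.2242 0.136 ] F tool [ 0.9 -0.8  0.8] M [ 0.12 -0.    0.02] 0.5119298126582703 0.0
[[0, np.float64(-1.1), np.float64(18.3), np.float64(-5.4), 0.0], [0, np.float64(1.0), np.float64(21.1), np.float64(-7.0), 4.6], [0, np.float64(3.2), np.float64(24.4), np.float64(-8.9), 9.8], [0, np.float64(5.0), np.float64(27.9), np.float64(-10.7), 14.7]]
[[0, np.float64(2.3), np.float64(3.2), np.float64(-1.7), 4.9], [0, np.float64(4.3), np.float64(6.6), np.float64(-3.4), 9.6], [0, np.float64(6.0), np.float64(10.2), np.float64(-4.9), 14.3], [0, np.float64(7.3), np.float64(14.0), np.float64(-6.4), 18.8]]
[[0, np.float64(2.2), np.float64(3.4), np.float64(-1.3), 4.5], [0, np.float64(4.1), np.float64(7.0), np.float64(-2.6), 8.9], [0, np.float64(5.7), np.float64(10.8), np.float64(-3.6), 13.3], [0, np.float64(6.7), np.float64(13.9), np.float64(-4.4), 16.7]]
[[0, np.float64(1.7), np.float64(2.8), np.float64(-0.7), 3.5]]
```

Request:
arm_command --pt "0 0 7 0 0" --pt "0 0 14 0 0" --pt "0 2 17 -1.6 4.6" --pt "0 4.3 20.4 -3.5 9.8" --pt "0 6 24 -5.3 14.7"

```text
time: 25.3
position: [0.5196, 0.2472, 0.1499]
tool_rot: [1.726, 2.622, 0.007]
ft_force: [-0.2, 1.2, -0.4]
grip_width: 0.005
grip_force: 0.0
```

Run:
```python
from push import *
bar(4);ear('q');c,az,_,_=target(27,-.002,.004,-.040);print(toolmove(c,np.radians(az)))
```

```text
25.3 [0.5196 0.2472 0.1499] F tool [1.2 0.2 0.4] M [ 0.   -0.09  0.04] 0.42288599647012665 0.0
bar 354 1064 n [-0.017  0.011  1.   ] roll(A low +) -1.0 tilt excess 0.6 rect ((2.1686363220214844, 2.379985809326172), (84.72647094726562, 33.828590393066406), 12.570165634155273)
bar top height over ring at A 9.9 mid 9.4 B 8.8 (seated 10)
q ear pts 13 angle -88.8 all [(-100, 5), (-90, 8)]
(array([-0.4, -1.7,  2. ]), np.float64(0.14515937982210403))
```

Request:
arm_command --pt "0 -4 -9 0 -7" --pt "0 -6 -17 5 -12" --pt "0 -6 -17 9 -12" --pt "0 -6 -17 9 -12" --pt "0 -6 -17 9 -12"

```text
time: 25.92
position: [0.5045, 0.2336, 0.1381]
tool_rot: [1.441, 2.792, 0.001]
ft_force: [0.3, 0.0, 0.2]
grip_width: 0.007
grip_force: 0.0
```

Request:
arm_command --pt "0 0 4 0 0" --pt "0 0 8 0 0" --pt "0 0 12 0 0" --pt "0 0 12 0 0"

```text
time: 26.25
position: [0.5144, 0.2408, 0.1379]
tool_rot: [-1.438, -2.793, 0.001]
ft_force: [-0.4, 0.6, 0.5]
grip_width: 0.009
grip_force: 0.2
```

Run:
```python
from push import *
bar(4);ear('q')
for p in (12.6,20):
    c,az,_,_=target(p,0,.006,-.040);print(toolmove(c,np.radians(az)))
```

```text
26.25 [0.5144 0.2408 0.1379] F tool [ 0.7  0.  -0.5] M [ 0.18 -0.03 -0.02] 0.7403600210831816 0.24968652112875134
bar 363 1061 n [ 0.009 -0.05   0.999] roll(A low +) 0.5 tilt excess -2.9 rect ((7.137935638427734, -14.20553207397461), (85.060546875, 68.5974349975586), 14.422677040100098)
bar top height over ring at A 9.3 mid 9.6 B 9.9 (seated 10)
q ear pts 14 angle -86.1 all [(-100, 4), (-90, 10)]
(array([-4.5, -5.7, -1.6]), np.float64(-2.7531560564402753))
(array([-0.5, -1.2, -4.4]), np.float64(4.946038732843135))
```

Request:
arm_command --pt "0 0.5 2.5 -1 1.5" --pt "0 1 5 -2 3" --pt "0 1.5 7.5 -3 4.5" --pt "0 1.5 7.5 -3 4.5"

```text
time: 26.78
position: [0.516, 0.2434, 0.1389]
tool_rot: [-1.547, -2.729, 0.013]
ft_force: [-5.8, -4.3, -0.8]
grip_width: 0.004
grip_force: 3.7
```

Run:
```python
from push import *
bar(4);ear('q')
l=(t+np.array([0,0,-.014])-O)@F*1e3;print('tip centre in ring frame',l.round(1))
snap('wrist','wz');P=cloud('wz');im=np.load('wz.npz')['im'].astype(int);k=(P-t)@Rm*1e3
# fingertip extents in tool frame
m=(abs(k[...,0])<14)&(abs(k[...,1])<25)&(k[...,2]>-5)&(k[...,2]<16)&(im.max(-1)<90);p=k[m];print('finger',len(p),np.percentile(p,[2,50,98],0).round(1) if len(p) else '')
```

```text
26.7833 [0.516  0.2434 0.1389] F tool [-0.7 -7.2  0.8] M [ 1.71 -0.19  0.08] 0.36825925590719083 3.667993792332709
bar 374 1040 n [-0.009 -0.005  1.   ] roll(A low +) -0.5 tilt excess -0.3 rect ((2.411396026611328, 3.21533203125), (84.21177673339844, 34.699398040771484), 11.618218421936035)
bar top height over ring at A 9.7 mid 9.4 B 9.2 (seated 10)
q ear pts 13 angle -88.2 all [(-100, 5), (-90, 7)]
tip centre in ring frame [-48.6  14.7   5.3]
finger 502 [[  9.1 -10.3  -4.7]
 [  9.6  -2.3   3.5]
 [ 11.2   5.8  12.8]]
```

The finger is touching only the bar's end corner, at 7 N. I'll shift 7 mm inward and push along the arc.

Request:
arm_command --pt "0 0 -4 0 0" --pt "0 -7 -4 0 0" --pt "0 -7 -4 0 0" --pt "0 -7 1 0 0" --pt "0 -6 4 -1 2"

```text
time: 27.45
position: [0.5208, 0.2391, 0.1412]
tool_rot: [-1.592, -2.699, 0.019]
ft_force: [-18.8, -9.3, 11.4]
grip_width: 0.003
grip_force: 10.4
```

Request:
arm_command --pt "0 1.2 1.6 -0.8 2.5" --pt "0 2.3 3.2 -1.7 4.9" --pt "0 3.4 5 -2.6 7.3" --pt "0 4.3 6.6 -3.4 9.6" --pt "0 4.3 6.6 -3.4 9.6"

```text
time: 27.87
position: [0.5254, 0.2476, 0.1459]
tool_rot: [-1.815, -2.557, 0.014]
ft_force: [-15.2, -6.9, 13.3]
grip_width: 0.006
grip_force: 8.5
```

Run:
```python
from push import *
bar(4);ear('q')
l=(t+np.array([0,0,-.014])-O)@F*1e3;print('tip centre in ring frame',l.round(1))
```

```text
27.8667 [0.5254 0.2476 0.1459] F tool [ -1.5 -16.7 -13.2] M [ 3.78 -0.39  0.01] 0.5308059074289295 8.501736740581691
bar 333 971 n [-0.007 -0.049  0.999] roll(A low +) -0.4 tilt excess -2.8 rect ((2.7376365661621094, 3.8274307250976562), (88.29354095458984, 40.640377044677734), 23.55801010131836)
bar top height over ring at A 9.6 mid 9.4 B 9.2 (seated 10)
q ear pts 12 angle -70.6 all [(-80, 6), (-70, 6)]
tip centre in ring frame [-44.1   3.4   7.9]
```

Request:
arm_command --pt "0 1.2 1.6 -0.6 2.5" --pt "0 2.3 3.2 -1.3 4.9" --pt "0 3.4 5 -2 7.3" --pt "0 4.3 6.6 -2.6 9.6" --pt "0 5.2 8.4 -3.3 12"

```text
time: 28.48
position: [0.5322, 0.2557, 0.1492]
tool_rot: [-2.074, -2.354, 0.012]
ft_force: [-12.9, -4.8, 10.1]
grip_width: -0.001
grip_force: 6.9
```

Request:
arm_command --pt "0 1.2 1.7 -0.6 2.3" --pt "0 2.2 3.4 -1.2 4.5" --pt "0 3.2 5.2 -1.8 6.8" --pt "0 4.1 7 -2.3 8.9" --pt "0 4.1 7 -2.3 8.9"

```text
time: 28.9
position: [0.5393, 0.2613, 0.1512]
tool_rot: [-2.25, -2.188, 0.01]
ft_force: [-10.9, -3.7, 6.4]
grip_width: 0.002
grip_force: 5.3
```

Run:
```python
from push import *
bar(4);ear('q');snap('top','tq');ear('tq')
l=(t+np.array([0,0,-.014])-O)@F*1e3;print('tip centre in ring frame',l.round(1))
```

```text
28.9 [0.5393 0.2613 0.1512] F tool [ -4.  -10.9  -6.3] M [ 2.37 -0.98  0.06] 0.15977569443995315 5.323284936603159
bar 346 965 n [0.013 0.004 1.   ] roll(A low +) 0.8 tilt excess 0.2 rect ((3.773451805114746, 4.606746673583984), (82.11331176757812, 50.05500030517578), 43.40306091308594)
bar top height over ring at A 9.3 mid 9.6 B 10.0 (seated 10)
q ear pts 14 angle -44.3 all [(-50, 8), (-40, 4)]
tq ear pts 20 angle -48.3 all [(-60, 8), (-50, 10)]
tip centre in ring frame [-40.8 -16.2   3.9]
```

Request:
arm_command --pt "0 1 1.7 -0.7 2.2" --pt "0 1.9 3.4 -1.4 4.3" --pt "0 2.8 5.2 -2 6.4" --pt "0 3.6 7 -2.5 8.5" --pt "0 3.6 7 -2.5 8.5"

```text
time: 29.57
position: [0.5461, 0.2649, 0.1528]
tool_rot: [-2.406, -2.015, 0.012]
ft_force: [-9.3, -2.8, 2.5]
grip_width: 0.006
grip_force: 4.4
```

Run:
```python
from push import *
bar(4);ear('q');snap('top','tq');ear('tq')
l=(t+np.array([0,0,-.014])-O)@F*1e3;print('tip centre in ring frame',l.round(1))
```

```text
29.5667 [0.5461 0.2649 0.1528] F tool [-4.4 -8.6 -2.4] M [ 2.07 -1.11  0.07] 0.5082905161338775 4.363250224851072
bar 352 1018 n [-0.025  0.007  1.   ] roll(A low +) -1.4 tilt excess 0.4 rect ((-2.9990882873535156, 6.082633972167969), (82.46168518066406, 50.20713424682617), 64.20294952392578)
bar top height over ring at A 10.6 mid 9.9 B 9.1 (seated 10)
q ear pts 16 angle -33.6 all [(-40, 12)]
tq ear pts 20 angle -37.8 all [(-50, 6), (-40, 14)]
tip centre in ring frame [-37.4 -23.1   2.7]
```

Request:
arm_command --pt "0 1 1.8 -0.6 2.1" --pt "0 1.8 3.6 -1.2 4.2" --pt "0 1.8 3.6 -1.2 4.2"

```text
time: 30.07
position: [0.5493, 0.2661, 0.1535]
tool_rot: [-2.478, -1.926, 0.014]
ft_force: [-11.4, -2.2, 2.9]
grip_width: 0.007
grip_force: 4.6
```

Request:
arm_command --pt "0 0.8 1.8 -0.5 2" --pt "0 1.6 3.6 -0.9 4" --pt "0 1.6 3.6 -0.9 4"

```text
time: 30.32
position: [0.5501, 0.2668, 0.1536]
tool_rot: [-2.54, -1.838, 0.024]
ft_force: [-17.3, -3.5, 5.2]
grip_width: 0.005
grip_force: 7.7
```

Run:
```python
from push import *
bar(4);ear('q');snap('top','tq');ear('tq')
l=(t+np.array([0,0,-.014])-O)@F*1e3;print('tip centre in ring frame',l.round(1))
```

```text
30.3167 [0.5501 0.2668 0.1536] F tool [ -8.8 -15.4  -4.9] M [ 3.47 -2.23  0.09] 0.4718391235643733 7.657183124830382
bar 366 1011 n [-0.019  0.006  1.   ] roll(A low +) -1.1 tilt excess 0.3 rect ((1.2115669250488281, 4.716571807861328), (82.06321716308594, 47.682373046875), 59.37028884887695)
bar top height over ring at A 10.3 mid 9.7 B 9.1 (seated 10)
q ear pts 16 angle -29.8 all [(-40, 8), (-30, 8)]
tq ear pts 20 angle -34.9 all [(-40, 16)]
tip centre in ring frame [-35.3 -27.    1.9]
```

Force is rising while the bar hardly moves, so the ear is probably at the stop. I'll confirm with a small extra push.

Request:
arm_command --pt "0 0.4 1.5 -0.6 0.5" --pt "0 0.6 3 -1 1" --pt "0 0.6 3 -1 1" --pt "0 0.6 3 -1 1"

```text
time: 30.9
position: [0.5504, 0.2669, 0.1537]
tool_rot: [-2.552, -1.817, 0.031]
ft_force: [-22.9, -4.3, 5.4]
grip_width: 0.001
grip_force: 9.9
```

Run:
```python
from push import *
bar(4);ear('q');snap('top','tq');ear('tq')
l=(t+np.array([0,0,-.014])-O)@F*1e3;print('tip centre in ring frame',l.round(1),Rm.round(3).tolist())
```

```text
30.9 [0.5504 0.2669 0.1537] F tool [-11.6 -20.4  -4.9] M [ 4.51 -2.57  0.13] 0.05478702270095537 9.917531646160569
bar 362 1000 n [ 0.019 -0.015  1.   ] roll(A low +) 1.1 tilt excess -0.9 rect ((2.7909393310546875, 1.9948234558105469), (84.90559387207031, 33.980167388916016), 73.69281005859375)
bar top height over ring at A 9.5 mid 10.0 B 10.6 (seated 10)
q ear pts 16 angle -29.5 all [(-40, 7), (-30, 9)]
tq ear pts 21 angle -34.1 all [(-40, 17), (-30, 4)]
tip centre in ring frame [-35.  -27.3   1.8] [[0.327, 0.945, -0.021], [0.945, -0.327, -0.004], [-0.011, -0.019, -1.0]]
```

The ring is hard against the stop: force went up to 23 N with no movement. I'll retreat the finger and come over the handle, opening on the way.

Request:
arm_command --pt "0 -1 -8 -2 0" --pt "0 -1 -16 -8 0" --pt "0 -1 -16 -45 0" --pt "45 -15 -10 -80 0" --pt "45 -45 8 -85 0"

```text
time: 31.57
position: [0.5548, 0.2293, 0.249]
tool_rot: [-2.552, -1.831, -0.022]
ft_force: [1.0, 0.1, 0.3]
grip_width: 0.082
grip_force: 0.0
```

Request:
arm_command --pt "45 -16 18 0 0" --pt "45 -16 18 0 0" --pt "45 -16 18 0 0" --pt "45 -16 18 0 0" --pt "45 -16 18 0 0"

```text
time: 31.98
position: [0.5641, 0.2029, 0.2416]
tool_rot: [-2.558, -1.822, -0.001]
ft_force: [-0.8, -0.1, 0.3]
grip_width: 0.446
grip_force: 0.0
```

Run:
```python
from push import *
bar(6);ear('q')
for ph in(66,70,74):
    f=np.radians(ph);yb=-np.sin(f)*ab+np.cos(f)*dd;az=np.arctan2(yb[1],yb[0]);print(ph,np.degrees(az),yb[2],toolmove(O+.062*n+.002*dd,az))
snap('wrist','wy');P=cloud('wy');im=np.load('wy.npz')['im'].astype(int);l=(P-O)@F*1e3
m=(np.hypot(l[...,0],l[...,1])<60)&(l[...,2]>7)&(l[...,2]<13)&(im.min(-1)>110);p=l[m];print(len(p),cv2.minAreaRect(p[:,:2].astype(np.float32)) if len(p)>9 else '');ear('wy')
m=(np.hypot(l[...,0],l[...,1])<30)&(l[...,2]>76)&(l[...,2]<92)&(im.max(-1)<90);p=l[m];print(len(p),cv2.minAreaRect(p[:,:2].astype(np.float32)) if len(p)>9 else '',p[:,2].mean())
```

```text
31.9833 [0.5641 0.2029 0.2416] F tool [-0.3 -0.7 -0.3] M [ 0.05 -0.1  -0.02] 38.83665617946521 0.0
bar 547 1613 n [-0.002  0.005  1.   ] roll(A low +) -0.1 tilt excess 0.3 rect ((2.1681861877441406, 2.3069000244140625), (83.93421936035156, 33.866920471191406), 72.00321197509766)
bar top height over ring at A 10.4 mid 10.3 B 10.2 (seated 10)
q ear pts 20 angle -27.9 all [(-40, 8), (-30, 12)]
66 167.9463164003538 -0.045759902450447726 (array([-5.6, -7.9, 69. ]), np.float64(-7.097801918406731))
70 164.4823062723159 -0.010819526713620936 (array([-5.6, -7.9, 69. ]), np.float64(-3.633791788908354))
74 161.02091776406508 0.024173560669779687 (array([-5.6, -7.9, 69. ]), np.float64(-0.17240328504686886))
2588 ((-0.3831453323364258, 1.2993545532226562), (84.39972686767578, 33.956451416015625), 71.23884582519531)
wy ear pts 290 angle -33.7 all [(-40, 196), (-30, 93)]
975 ((-1.3915176391601562, -1.5786170959472656), (31.062801361083984, 15.449975967407227), 71.07966613769531) 83.4048901624383
```

Request:
arm_command --pt "45 -5 -8 15 -1.5" --pt "45 -5 -8 45 -1.5" --pt "45 -5 -8 67 -1.5" --pt "45 -5 -8 67 -1.5" --pt "20 -5 -8 67 -1.5" --newtons 15

```text
time: 32.75
position: [0.5544, 0.1989, 0.1738]
tool_rot: [-2.537, -1.853, 0.004]
ft_force: [0.9, -1.0, 0.8]
grip_width: 0.497
grip_force: 0.0
```

Request:
arm_command --pt "5 0 0 0 0" --pt "5 0 0 0 0" --pt "5 0 0 0 0" --pt "5 0 0 0 0" --pt "5 0 0 0 0"

```text
time: 33.17
position: [0.5559, 0.1991, 0.1755]
tool_rot: [2.536, 1.853, 0.003]
ft_force: [-0.1, 0.6, 2.2]
grip_width: 0.183
grip_force: 15.0
```

Run:
```python
from push import *
bar(6);ear('q');print((Rm.T@n).round(3),s['joint_positions'].round(2))
l=(t-O)@F*1e3;f=np.radians(71.5);print('tcp in ring frame',l.round(1),'xb',l[0]*np.cos(f)+l[1]*np.sin(f),'yb',-l[0]*np.sin(f)+l[1]*np.cos(f))
```

```text
33.1667 [0.5559 0.1991 0.1755] F tool [ 0.6 -0.3 -2.2] M [ 0.02 -0.05 -0.16] 15.890637350324658 14.960005102911964
bar 508 1435 n [ 0.083 -0.001  0.997] roll(A low +) 4.8 tilt excess -0.1 rect ((9.213972091674805, 5.646247863769531), (59.48900604248047, 81.83110046386719), 21.61357879638672)
bar top height over ring at A 8.1 mid 10.6 B 13.1 (seated 10)
q ear pts 20 angle -28.7 all [(-40, 8), (-30, 12)]
[-0.499  0.008 -0.866] [-0.85  0.25  0.54  1.71 -0.13  1.22 -0.59]
tcp in ring frame [ 0.1 -0.3 64.5] xb -0.20004626876711373 yb -0.19064627723556327
```

Gripped without disturbing the ring. Extracting along the ring's axis and carrying it to clear bench to stand it upright.

Request:
arm_command --pt "5 0 0 0 0" --pt "5 -4 0 -7 0" --pt "5 -9 0 -15.6 0" --pt "5 -15 0 -26 0" --pt "5 -18 0 -55 0" --newtons 25

```text
time: 33.88
position: [0.5461, 0.1796, 0.2259]
tool_rot: [-2.537, -1.851, 0.016]
ft_force: [-0.9, -0.6, -3.4]
grip_width: 0.181
grip_force: 25.0
```

Request:
arm_command --pt "5 0 0 -20 0" --pt "5 -35 -11 -30 0" --pt "5 -72 -23 -30 0" --pt "5 -108 -34 -30 0" --pt "5 -138 -44 -30 0"

```text
time: 34.3
position: [0.4635, 0.0606, 0.2592]
tool_rot: [-2.538, -1.85, 0.004]
ft_force: [0.3, -0.5, -2.8]
grip_width: 0.186
grip_force: 25.0
```

Request:
arm_command --pt "5 0 0 0 7" --pt "5 0 0 0 14" --pt "5 0 0 10 21" --pt "5 0 0 20 28" --pt "5 0 0 30 35"

```text
time: 34.72
position: [0.4647, 0.063, 0.2291]
tool_rot: [-2.979, -0.994, 0.002]
ft_force: [0.6, -0.5, -2.9]
grip_width: 0.186
grip_force: 25.0
```

Request:
arm_command --pt "5 0 0 10 7" --pt "5 0 0 20 9.8" --pt "5 0 0 30 9.8" --pt "5 0 0 30 9.8"

```text
time: 35.05
position: [0.4637, 0.0629, 0.1974]
tool_rot: [3.051, 0.748, -0.008]
ft_force: [-0.9, -0.3, -3.0]
grip_width: 0.184
grip_force: 25.0
```

```bash
cat >> chk.py <<'E'
def hand(cam='side',N=4):
    L=[]
    for i in range(N):
        snap(cam,'q');P=cloud('q');im=np.load('q.npz')['im'].astype(int);l=(P-t)@Rm*1e3
        m=(abs(l[...,0])<85)&(abs(l[...,1])<60)&(l[...,2]>15)&(l[...,2]<95)&(im.min(-1)>110)&(P[...,2]>.02);L.append(l[m])
    l=np.vstack(L);rng=np.random.default_rng(2);best=[]
    for _ in range(2500):
        q=l[rng.choice(len(l),3,replace=False)];a=np.cross(q[1]-q[0],q[2]-q[0]);a/=np.linalg.norm(a)+1e-9
        i=np.where(abs((l-q[0])@a)<1)[0]
        if abs(a[1])<.2 and len(i)>len(best):best=i
    q=l[best];c=q.mean(0);a=np.linalg.svd(q-c,full_matrices=False)[2][2];a*=-np.sign(a[2]);e=np.cross([0,1,0],a);e*=np.sign(e[0])/np.linalg.norm(e)
    print(cam,len(q),len(l),'bar n',a.round(3),'tilt',np.degrees(np.arctan2(-a[0],-a[2])).round(1),'d',(q@a).mean().round(1),'along',np.percentile(q@e,[1,99]).round(1),'y',np.percentile(q[:,1],[1,99]).round(1))
E
python3 - <<'E'
from push import *
hand('side');hand('wrist',2);ear('q');snap('top','tq');ear('tq');print(Rm.round(3).tolist())
E
```

```text
35.05 [0.4637 0.0629 0.1974] F tool [-0.9 -0.1  3. ] M [ 0.08 -0.25  0.01] 16.029029337075745 24.99337300658226
side 624 1550 bar n [-0.503 -0.013 -0.864] tilt 30.2 d -53.9 along [-41.7  41.5] y [-15.2  18.8]
wrist 8796 10950 bar n [-0.503 -0.    -0.864] tilt 30.2 d -51.0 along [-35.7  43.3] y [-15.8  16.8]
q ear pts 0 angle nan all []
tq ear pts 22 angle -34.0 all [(-40, 14), (-30, 7)]
[[0.887, 0.462, -0.005], [0.462, -0.887, -0.001], [-0.005, -0.001, -1.0]]
  return _methods._mean(a, axis=axis, dtype=dtype,
  ret = ret.dtype.type(ret / rcount)
```

Tilt is 30.2°. I'll set the low pin on the bench and roll the spanner upright under a light grip.

Request:
arm_command --pt "5 0 0 38 0" --pt "5 0 0 76 0" --pt "5 0 0 108 2.5" --pt "5 0 0 117 2.5" --pt "5 0 0 117 2.5"

```text
time: 35.82
position: [0.4651, 0.0636, 0.0816]
tool_rot: [3.066, 0.681, -0.004]
ft_force: [0.9, -0.7, -2.4]
grip_width: 0.18
grip_force: 25.0
```

Request:
arm_command --pt "5 0 0 1 0" --pt "5 4 0 2.5 0" --pt "5 9 0 3 0" --pt "5 14 0 3 0" --pt "5 20 0 4 0" --newtons 8

```text
time: 36.23
position: [0.4856, 0.073, 0.0799]
tool_rot: [-3.066, -0.68, -0.005]
ft_force: [-0.1, -0.1, 3.9]
grip_width: 0.184
grip_force: 8.0
```

Request:
arm_command --pt "5 6 0 1 0" --pt "5 12 0 2 0" --pt "5 18 0 3 0" --pt "5 22 0 4 0" --pt "5 22 0 4 0"

```text
time: 36.65
position: [0.5052, 0.0822, 0.0745]
tool_rot: [3.067, 0.68, 0.003]
ft_force: [2.0, 1.3, 2.5]
grip_width: 0.184
grip_force: 8.0
```

Run:
```python
from push import *
hand('side');hand('wrist',2)
```

```text
36.65 [0.5052 0.0822 0.0745] F tool [ 2.3 -0.3 -2.5] M [ 0.13  0.53 -0.01] 16.002533499689356 7.999849869956961
side 409 765 bar n [-0.035  0.018 -0.999] tilt 2.0 d -52.7 along [-39.7  41.4] y [-14.3  18.9]
wrist 6314 7448 bar n [-0.05  -0.003 -0.999] tilt 2.9 d -51.3 along [-9.  38.9] y [-15.9  16.7]
```

Request:
arm_command --pt "5 1 0 1.5 0" --pt "5 1 0 2.5 0" --pt "5 1 0 2.5 0"

```text
time: 37.2
position: [0.5061, 0.0824, 0.073]
tool_rot: [-3.067, -0.68, -0.005]
ft_force: [1.2, 1.4, 5.0]
grip_width: 0.178
grip_force: 8.0
```

Request:
arm_command --pt "5 0 0 0 0" --pt "5 0 0 0 0" --pt "5 0 0 -20 0" --pt "5 0 0 -60 0" --pt "5 0 0 -100 0" --newtons 25

```text
time: 37.62
position: [0.5013, 0.0807, 0.1703]
tool_rot: [3.066, 0.679, -0.013]
ft_force: [1.8, 0.4, -2.7]
grip_width: 0.182
grip_force: 25.0
```

Run:
```python
from push import *
hand('side');hand('wrist',2)
for f in('side','top'):
    snap(f,'k'+f);P=cloud('k'+f);im=np.load('k'+f+'.npz')['im'].astype(int)
    org=(im[...,0]-im[...,2]>50)&(abs(P[...,0]-.46)<.08)&(abs(P[...,1]+.25)<.08)
    for lo,hi in((.031,.042),):
        p=P[org&(P[...,2]>lo)&(P[...,2]<hi)];print(f,len(p),cv2.minAreaRect(p[:,:2].astype(np.float32)*1e3),p[:,2].mean())
    q=(abs(P[...,0]-.46)<.09)&(abs(P[...,1]+.25)<.09)&(P[...,2]>.005)&(P[...,2]<.012);p=P[q];print(len(p),p.mean(0))
print('move to block',toolmove([.4612,-.2505,.16],np.radians(24.7-90)),Rm.round(3).tolist())
```

```text
37.6167 [0.5013 0.0807 0.1703] F tool [1.9 0.4 2.7] M [ 0.05  0.01 -0.04] 15.857214122863487 24.99955336097628
side 242 1407 bar n [-0.127  0.039 -0.991] tilt 7.3 d -48.1 along [-46.3  42.1] y [-13.6  20.3]
wrist 4668 7215 bar n [-0.026 -0.005 -1.   ] tilt 1.5 d -50.8 along [-3.7 42.8] y [-16.1  16.8]
side 527 ((460.6627502441406, -246.7559356689453), (36.603904724121094, 71.70785522460938), 26.437334060668945) 0.035271613994560955
1490 [ 0.45906312 -0.25304011  0.00757857]
top 389 ((461.31341552734375, -244.51315307617188), (34.86347579956055, 69.1021728515625), 26.028108596801758) 0.03506520127315599
999 [ 0.45887251 -0.24322672  0.00753864]
move to block (array([-178.1,  283.3,   10.4]), np.float64(0.29663632870416734)) [[0.907, 0.422, -0.008], [0.422, -0.907, -0.003], [-0.009, -0.0, -1.0]]
```

Request:
arm_command --pt "5 -10 16 -30 0" --pt "5 -31 49 -30 0" --pt "5 -52 82 -30 0" --pt "5 -73 115 -30 0" --pt "5 -94 148 -30 0"

```text
time: 38.43
position: [0.4806, -0.0934, 0.2007]
tool_rot: [-3.067, -0.681, 0.004]
ft_force: [1.1, 0.1, -3.1]
grip_width: 0.18
grip_force: 25.0
```

Request:
arm_command --pt "5 -21 33 0 0" --pt "5 -42 66 0 0" --pt "5 -63 99 0 0" --pt "5 -83 132 0 -1" --pt "5 -83 132 0 -1"

```text
time: 38.85
position: [0.4588, -0.256, 0.2015]
tool_rot: [3.06, 0.688, -0.006]
ft_force: [-1.3, -1.6, -2.5]
grip_width: 0.178
grip_force: 25.0
```

Request:
arm_command --pt "5 0 0 15 0" --pt "5 0 0 30 0" --pt "5 0 0 42 0" --pt "5 0 0 42 0" --pt "5 0 0 42 0"

```text
time: 39.27
position: [0.4617, -0.2461, 0.1588]
tool_rot: [-3.06, -0.707, 0.005]
ft_force: [0.6, -0.2, -3.1]
grip_width: 0.187
grip_force: 25.0
```

Run:
```python
from push import *
hand('side',6);hand('top',3);hand('wrist',2)
print('goal .11',toolmove([.461,-.247,.112],np.radians(25.9-90)))
P=cloud('kside')
for f in('side','top'):
    snap(f,'j'+f);P=cloud('j'+f);im=np.load('j'+f+'.npz')['im'].astype(int)
    # block vs bar in the same camera
    org=(im[...,0]-im[...,2]>50)&(abs(P[...,0]-.46)<.08)&(abs(P[...,1]+.25)<.08)&(P[...,2]>.029)&(P[...,2]<.042)
    bb=(im.min(-1)>110)&(abs(P[...,0]-.46)<.08)&(abs(P[...,1]+.25)<.08)&(P[...,2]>t[2]-.062)&(P[...,2]<t[2]-.04)
    for nm,m in(('block',org),('bar',bb)):
        p=P[m];print(f,nm,len(p),cv2.minAreaRect(p[:,:2].astype(np.float32)*1e3) if len(p)>9 else '',p[:,2].mean() if len(p) else '')
```

```text
39.2667 [ 0.4617 -0.2461  0.1588] F tool [0.5 0.5 3.1] M [-0.02 -0.15  0.01] 16.260334121390464 24.985090243862942
side 773 1887 bar n [ 0.017  0.03  -0.999] tilt -1.0 d -51.9 along [-38.5  37.8] y [-14.4  19.2]
top 62 144 bar n [-0.156 -0.03  -0.987] tilt 9.0 d -56.6 along [25.8 36.1] y [-16.6  15.3]
wrist 5992 7241 bar n [-0.01  -0.001 -1.   ] tilt 0.6 d -49.7 along [-4.5 41.4] y [-14.8  17.7]
goal .11 (array([-1.7, -0.4, 48.1]), np.float64(0.09817098018054082))
side block 454 ((463.0174560546875, -251.61001586914062), (36.82820129394531, 60.200279235839844), 25.203290939331055) 0.03508618198211788
side bar 309 ((463.11700439453125, -247.30575561523438), (82.3126220703125, 35.22808837890625), 24.963729858398438) 0.10599000037645112
top block 0  
top bar 45 ((497.98486328125, -227.1284942626953), (10.565584182739258, 33.37823486328125), 35.18046951293945) 0.10745016988155767
```

Request:
arm_command --pt "5 -2 0 10 0" --pt "5 -2 0 30 0" --pt "5 -2 0 45 0" --pt "5 -2 0 52 0" --pt "5 -2 0 56 0"

```text
time: 40.33
position: [0.4597, -0.2472, 0.1023]
tool_rot: [-3.06, -0.706, 0.004]
ft_force: [0.0, -0.2, -2.6]
grip_width: 0.182
grip_force: 25.0
```

Request:
arm_command --pt "5 0 0 2 0" --pt "5 0 0 4 0" --pt "5 0 0 4 0" --pt "5 0 0 4 0" --newtons 8

```text
time: 40.67
position: [0.4613, -0.2477, 0.1005]
tool_rot: [3.061, 0.706, 0.002]
ft_force: [0.1, -0.6, -2.8]
grip_width: 0.184
grip_force: 8.0
```

Run:
```python
from push import *
hand('side',4)
P=cloud('q');im=np.load('q.npz')['im'].astype(int)
bb=(im.min(-1)>110)&(abs(P[...,0]-.46)<.08)&(abs(P[...,1]+.25)<.08)&(P[...,2]>.035)&(P[...,2]<.06)
p=P[bb];print(len(p),cv2.minAreaRect(p[:,:2].astype(np.float32)*1e3),np.percentile(p[:,2],[10,50,90]))
```

```text
40.6667 [ 0.4613 -0.2477  0.1005] F tool [-0.2  0.6  2.8] M [-0.03 -0.18  0.03] 16.036378446369262 7.9936078950822775
side 448 907 bar n [-0.011  0.011 -1.   ] tilt 0.6 d -52.4 along [-41.1 -13.7] y [-15.6  17.3]
220 ((436.2434387207031, -255.97598266601562), (29.748456954956055, 42.80116271972656), 26.419607162475586) [0.04490384 0.04752783 0.0492156 ]
```

Bar top at 48 mm against 46 mm seated, so about 2 mm to go. I'll lower a bit more, then release.

Request:
arm_command --pt "5 0 0 1 0" --pt "5 0 0 2 0" --pt "5 0 0 3 0" --pt "5 0 0 3 0"

```text
time: 41.2
position: [0.4616, -0.2474, 0.0978]
tool_rot: [-3.061, -0.707, -0.002]
ft_force: [-0.6, 2.2, 4.3]
grip_width: 0.18
grip_force: 8.0
```

Request:
arm_command --pt "12 0 0 0 0" --pt "30 0 0 0 0" --pt "45 0 0 0 0" --pt "45 0 0 0 0" --pt "45 0 0 0 0"

```text
time: 41.62
position: [0.4607, -0.2476, 0.0968]
tool_rot: [3.061, 0.706, -0.0]
ft_force: [0.2, 1.0, -0.9]
grip_width: 0.4
grip_force: 0.0
```

Request:
arm_command --pt "45 0 0 0 0" --pt "45 0 0 -20 0" --pt "45 0 0 -60 0" --pt "45 0 0 -100 0" --pt "45 0 0 -140 0"

```text
time: 42.03
position: [0.4601, -0.2477, 0.2382]
tool_rot: [-3.061, -0.705, 0.002]
ft_force: [0.4, 1.0, -0.5]
grip_width: 0.514
grip_force: 0.0
```

Request:
arm_command --pt "45 0 0 -20 0" --pt "45 0 0 -20 0" --pt "45 0 0 -20 0" --pt "45 0 0 -20 0"

```text
time: 42.37
position: [0.4603, -0.2471, 0.2559]
tool_rot: [-3.06, -0.707, 0.002]
ft_force: [0.7, -0.6, -0.3]
grip_width: 0.518
grip_force: 0.0
```

Run:
```python
from push import *
for f in('side','top','wrist'):
    snap(f,'z'+f);P=cloud('z'+f);im=np.load('z'+f+'.npz')['im'].astype(int)
    q=(abs(P[...,0]-.46)<.06)&(abs(P[...,1]+.25)<.06);z=P[...,2]
    for nm,m in(('handle',q&(z>.1)&(z<.13)&(im.max(-1)<100)),('bar',q&(z>.038)&(z<.054)&(im.min(-1)>110))):
        p=P[m];print(f,nm,len(p),cv2.minAreaRect(p[:,:2].astype(np.float32)*1e3) if len(p)>5 else '',np.percentile(p[:,2],[10,50,90]).round(4) if len(p) else '')
    ear('z'+f)
# bystanders: compare to start
for f in('side','top'):
    P=cloud('z'+f);P0=cloud(f);d=(abs(P[...,2]-P0[...,2])>.012)&(P[...,0]>.25)&(P[...,2]<.25)&(P0[...,2]<.25)
    p=P0[d];lab,c=np.unique((p[:,:2]//.05).astype(int),axis=0,return_counts=True);print(f,[( (l*.05).round(2).tolist(),int(k)) for l,k in zip(lab,c) if k>15])
```

```text
42.3667 [ 0.4603 -0.2471  0.2559] F tool [0.3 0.8 0.3] M [ 0.01 -0.14  0.  ] 45.061410840633556 0.0
side handle 199 ((461.90771484375, -249.12062072753906), (34.29043960571289, 15.679838180541992), 29.06441879272461) [0.1038 0.1164 0.1189]
side bar 530 ((461.1220397949219, -245.58123779296875), (83.96045684814453, 40.979644775390625), 26.539817810058594) [0.0429 0.0451 0.047 ]
zside ear pts 23 angle -27.6 all [(-40, 8), (-30, 13)]
top handle 0  
top bar 64 ((492.8653564453125, -230.68893432617188), (14.165576934814453, 33.505855560302734), 26.064529418945312) [0.0418 0.0448 0.0474]
ztop ear pts 22 angle -33.8 all [(-40, 16), (-30, 5)]
wrist handle 686 ((461.7585144042969, -247.76226806640625), (34.84154510498047, 13.664022445678711), 25.67133331298828) [0.1171 0.1193 0.1204]
wrist bar 1697 ((460.88482666015625, -247.9397735595703), (88.81997680664062, 51.86884689331055), 11.791354179382324) [0.0455 0.0466 0.0476]
zwrist ear pts 0 angle nan all []
side [([0.4, -0.3], 60), ([0.45, -0.3], 30), ([0.45, -0.2], 42), ([1.35, 2.3], 25), ([1.4, 2.3], 25), ([1.4, 2.35], 18), ([1.45, 2.3], 32), ([1.5, 2.3], 25), ([1.55, 2.3], 29), ([1.6, 2.3], 35), ([1.65, 2.3], 24), ([1.65, 2.35], 18), ([1.7, 2.3], 32), ([1.75, 2.3], 24), ([1.75, 2.35], 17), ([1.8, 2.3], 36), ([1.85, 2.3], 35), ([1.85, 2.35], 18), ([1.9, 2.3], 18), ([1.95, 2.3], 24), ([2.0, 0.95], 16), ([2.0, 1.1], 21), ([2.0, 1.15], 24), ([2.0, 1.25], 19), ([2.0, 1.3], 22), ([2.0, 1.35], 24), ([2.0, 1.4], 22), ([2.0, 1.55], 16), ([2.0, 1.6], 17), ([2.0, 1.7], 19), ([2.0, 1.75], 22), ([2.0, 1.8], 21), ([2.0, 1.9], 31), ([2.0, 1.95], 29), ([2.0, 2.0], 17), ([2.0, 2.05], 24), ([2.0, 2.1], 22), ([2.0, 2.2], 17), ([2.0, 2.25], 20), ([2.0, 2.3], 28)]
  return _methods._mean(a, axis=axis, dtype=dtype,
  ret = ret.dtype.type(ret / rcount)
```

The spanner stands astride its block with the bar top at 46 mm and the handle top at 119 mm. The ear is still at the stop, the bystanders haven't moved and the arm is clear. Handing in.

```bash
python3 -c "
from bench import *
print(close_job())"
```

```text
the job is handed in; nothing more can be done
None
```

Job handed in at about 42.5 s: the ring is turned clockwise to the stop (push force rose to 23 N with no further movement) and the spanner stands astride its block, released, bystanders unmoved; but on the first try it slid off the ring onto the bench and had to be picked up again, the first 12° or so was turned by the handle with one pin partly lifted, and the rest by pushing the spanner's bar end with closed fingers.

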